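# Load the jar steamer, hook its lid shut and set its dial

### The arm

A 6-joint arm with a two-finger parallel gripper is mounted at the origin on the work surface. World frame = base frame: x ahead of the robot, y to its left, z up, the work surface at z = 0. Lengths are in m, angles in rad, forces in N, time in s.
With the tool pointing down it reaches from about 0.225 to 0.875 m from the base axis. Payload 3.4 kg.
Tool frame: the origin (TCP) lies between the finger pads; the fingertips stand 22 mm ahead of it and the grasp point (between the pads) lies 3 mm ahead of it (manip.finger_overhang is the distance from the TCP to the fingertips, in m); z points along the fingers, y is the line along which they close (so a half turn about z gives the same grasp; the last joint's range is limited). The gripper opens to 85 mm and grips with 20 to 120 N. Pads are 22 mm wide; open, the fingers measure 114 mm over their backs; the gripper's body (76 mm by 85 mm) begins 54 mm behind the grasp point. The pads swing forward as they close: fully open they stand 13 mm farther back than shut.
Start: joints at [-1.37, 0.276, 1.505, -0, 1.361, -0.121], TCP at [0.182, -0.546, 0.229] pointing down, gripper open.
Joint ranges: [-2.89, 2.89], [-0.75, 2.08], [0.22, 2.7], [-1.18, 4.32], [0.11, 2.71], [-2.7, 2.7]. Speed limits (rad/s): [2.57, 2.57, 3.14, 3.14, 3.14, 3.14].

### API

Orientations are given as a unit quaternion [w, x, y, z].
In Python, from rig import get_state, eyes, order, manip gives the robot as it stands.
- The arm moves only by the tool drive_tool, never from a script. Its argument "rows" is a list of rows, each a list of 4 numbers: the shift along the tool's x, y, z in units of 25 mm (1.0 is 25 mm), then the turn about the tool's z in units of 6 degrees (1.0 is 6 degrees). A call has exactly 8 rows; each row is the pose to reach, as a shift and turn from the pose commanded when the call began, along the tool's axes at that moment; what a row does not reach only later rows make up. A row lasts 1/12 s, in which the tool goes at most 41.7 mm and 7.16 degrees, less where a joint would pass 70% of its speed; a pose out of reach is approached as far as the arm can. A call with a gripper value outside its range is refused whole. "grip" is the finger opening in mm, from 0 to 85.4, set as the call begins (left out, the last holds). The fingers move at their own pace and stop on an object; "newtons" is the grip in N (left out, the last holds). Time passes only in rows, so rows that repeat a pose let the fingers close, or fill a call up. It gives the time, the measured TCP pose, the force, the opening and the grip force at its end, in the units of the state.
- get_state(): the state, without advancing time (a new reading comes with each control period).
- eyes.get_image(name): name is "side" or "top" or "wrist"; returns (picture, depth): 480x640x3 uint8, red, green, blue; 480x640 float32, m along the optical axis (not along the pixel's ray), 0 where there is no reading.
- eyes.camera_info(name): a dict with "fx", "fy", "cx", "cy" (pixels), "dist" ([k1, k2, p1, p2, k3] as OpenCV has them; the pictures are not rectified), "R" (3x3) and "t" (3): a world point X has camera coordinates R X + t. Camera axes: x right, y down, z forward; pixel columns grow to the right and rows downward; lengths in m; the calibration is good to about 2 mm. A picture is of the moment at which its call begins: read the wrist's pose just before it. camera_info takes no time and is no camera call; for the wrist camera it gives the pose at the moment of the call.
- order.sign_off(): hands the job in; it is judged then, once.
The state is a dict: "clock": time; "qpos": joint angles; "qd": joint speeds; "effort": joint torques, N m; "position": TCP position; "ee_rot": TCP orientation; "contact_force": force on the tool from outside, world axes, zero at the start; "moment": the same for the moment, N m; "width": finger opening in m; "gripper_force": force on a finger pad.
Only numpy, scipy, OpenCV 4.12 (cv2) and the standard library are available. Lean on these libraries where they do the work, as an engineer would, in place of code of your own. Each camera call takes 0.05 s, during which the arm holds its last target. There are 200 camera calls.

### The job

Stand all the preserving jars upright on the floor of the steamer's well, one to a cell, then shut the lid fully and swing the hook round until it rests fully home in its catch on the lid. After that turn the black knob until the dial's needle lies on the red mark. Leave the bottle, the phone and the mug where they are.

Things in the scene. Friction and masses are not known exactly. Their poses are not given: they have to be found in the camera images.
- jar1: preserving jar, cylinder 62 mm diameter, 60 mm high, with a brass-coloured cap 44 mm in diameter from 66 to 94 mm above its underside (grip the cap from above); about 0.28 kg; origin at the centre of its underside, z up its axis; starts standing on the worktop to the left of the steamer; may be absent (then None). Contents dark red
- jar2: preserving jar, cylinder 62 mm diameter, 60 mm high, with a brass-coloured cap 44 mm in diameter from 66 to 94 mm above its underside (grip the cap from above); about 0.28 kg; origin at the centre of its underside, z up its axis; starts standing on the worktop to the left of the steamer; may be absent (then None). Contents amber
- jar3: preserving jar, cylinder 62 mm diameter, 60 mm high, with a brass-coloured cap 44 mm in diameter from 66 to 94 mm above its underside (grip the cap from above); about 0.28 kg; origin at the centre of its underside, z up its axis; starts standing on the worktop to the left of the steamer; may be absent (then None). Contents green
- jar4: preserving jar, cylinder 62 mm diameter, 60 mm high, with a brass-coloured cap 44 mm in diameter from 66 to 94 mm above its underside (grip the cap from above); about 0.28 kg; origin at the centre of its underside, z up its axis; starts standing on the worktop to the left of the steamer; may be absent (then None). Contents purple
- steamer: countertop jar steamer, fixed, place and yaw vary. Origin on the worktop under the centre of its open well; x to its back (hinge side), y to its left (hook side), z up. Well inside x -100 to 100, y -110 to 110 mm, rim at z 114 mm. Cream ledge with the hook at y 116 to 158 and cream console with knob and dial at y -236 to -116 mm, tops at z 105 mm, both x -106 to 106 mm
- well_in (a point): centre of the well's floor, 15 mm above the worktop, axes as the steamer's. Low black dividers (5 mm thick, 22 mm high above the floor) along the lines x = 0 and y = 0 make four cells, one jar each; cell centres near x +-50, y +-55 mm
- lid (a joint): flat lid (white frame, clear pane; 220 x 236 x 8 mm) hinged along the well's back rim. 0 = shut on the rim (top face then at z 122 mm), grows as it opens, upright at 1.57; starts at 1.5 to 1.65, stop at 1.8. Stiff hinge (0.36 N m friction): stays where left, must be pushed all the way down
- lid_hinge (a point): middle of the lid's hinge line (underside of the lid), in the steamer's frame at x 106, y 0, z 114 mm
- lid_edge (a point): middle of the lid's free edge on the outer (upper when shut) face, 218 mm from the hinge line. A small dark steel catch, 16 mm wide and 18 mm high, stands on the outer face about 95 mm from the hinge line and 50 mm left (+y) of the middle
- hook (a joint): steel swing hook on the ledge, vertical axis: arm 105 x 14 mm at z 126 to 134 mm with an upright red peg. 0 = fully home in the catch on the shut lid, against its stop (arm points to the steamer's -y); grows as it opens, clockwise from above; 1.57 = arm points to the steamer's -x; starts 1.3 to 1.75, stop at 1.8. 0.05 N m friction, stays where left
- hook_pivot (a point): the hook's pivot axis, at z 134 mm; in the steamer's frame at x 10, y 138 mm
- hook_peg (a point): middle of the red peg's grip (peg 14 mm diameter, z 134 to 170 mm; the point is at z 156 mm), 60 mm from the pivot along the arm; it may be pinched from above or pushed
- knob (a joint): black bar knob on the console near the robot, vertical axis; 0 at the start, grows clockwise from above, range 0 to 5.6. Bar 50 mm long, 14 mm wide, z 124 to 156 mm; at 0 it lies along the steamer's x. Stays where left (0.04 N m friction); geared: one radian of knob moves the needle a third of a radian the same way
- knob_grip (a point): on the knob's axis at the height to grip (z 148 mm); in the steamer's frame at x -56, y -178 mm; axes turn with the knob (x along the bar)
- needle (a joint): black needle of the white round dial (100 mm diameter) on the console behind the knob; 0 = points to the steamer's x, grows clockwise from above; always a third of the knob's value
- mark (a joint): red mark on the same dial, 10 mm wide, same zero and direction as the needle; set somewhere from 1.0 to 1.75, stays there
- needle_tip (a point): tip of the needle, 44 mm from the dial's centre, z 114 mm, x axis along the needle
- mark_tip (a point): point on the middle of the red mark, 44 mm from the dial's centre, z 111 mm, x axis outwards from the dial's centre
- water_bottle: bystander: clear water bottle with green cap, 62 mm diameter, 190 mm high, origin under its centre; leave alone
- phone: bystander: black phone 150 x 75 x 9 mm lying flat, origin under its centre; leave alone
- mug: bystander: blue mug, 80 mm diameter, 90 mm high, origin under its centre; leave alone

How it is judged:
By the outcome, as a careful person would: the job done as asked, in the order asked, and still so for the second after the job is handed in, with the robot touching nothing.
Of jar1, jar2, jar3, jar4 only 2 to 4 are there at a start; the rules pass over those that are not, and their reading is None.
At some moment in a run one of jar1, jar2, jar3, jar4 may be knocked a few centimetres aside while the robot is not near it.
It also fails if it takes over 210 s, if anything falls off the work surface, if the arm or the gripper's body presses on something with over 40 N, if the wrist force passes 120 N, or if a joint passes its speed limit or range.

## Working session

There is one attempt and no reset: what is moved stays moved. The work goes in short steps, Python scripts to look and compute and a tool call to move; the robot and the scene stay as the last step left them, time stands still between calls to the robot, and variables do not carry over. Pictures are saved under pics/ and viewed, at most 14 in all, crops included, and the job is handed in when it is done.

Besides the shell and the picture viewer there is one more tool, called as a command line: name --pt "numbers of a row" for each row, then --argument value for the rest. drive_tool: Moves the arm, as the interface text tells. Its arguments: {"type":"object","properties":{"rows":{"type":"array","items":{"type":"array","items":{"type":"number"}}},"grip":{"type":"number"},"newtons":{"type":"number"}},"required":["rows"]}

```bash
mkdir -p pics; cat > h.py <<'E'
import numpy as np, cv2
from rig import get_state, eyes, order, manip
def snap(n,f):
    ci=eyes.camera_info(n); im,d=eyes.get_image(n)
    cv2.imwrite(f'pics/{f}.png',im[:,:,::-1]); np.savez(f'pics/{f}.npz',im=im,d=d,**{k:np.array(v) for k,v in ci.items()})
def K(z): return np.array([[z['fx'],0,z['cx']],[0,z['fy'],z['cy']],[0,0,1]],float)
def ray(z,u,v):
    p=cv2.undistortPoints(np.array([[[u,v]]],float),K(z),z['dist'])[0,0]
    return np.array([p[0],p[1],1.])
def atz(f,u,v,h):
    z=np.load(f'pics/{f}.npz'); R,t=z['R'],z['t']; r=R.T@ray(z,u,v); c=-R.T@t
    return c+r*(h-c[2])/r[2]
def dep(f,u,v):
    z=np.load(f'pics/{f}.npz'); d=z['d'][int(v)-1:int(v)+2,int(u)-1:int(u)+2]; d=np.median(d)
    return z['R'].T@(ray(z,u,v)*d-z['t'])
def proj(f,X):
    z=np.load(f'pics/{f}.npz'); return cv2.projectPoints(np.array(X,float).reshape(-1,1,3),cv2.Rodrigues(z['R'])[0],z['t'],K(z),z['dist'])[0][:,0]
def axes():
    from scipy.spatial.transform import Rotation as Ro
    s=get_state(); w,x,y,zz=s['ee_rot']; return np.array(s['position']),Ro.from_quat([x,y,zz,w]).as_matrix(),s
def togo(X,yaw=None):
    """rows units to bring TCP to X; yaw = world angle of tool closing axis y"""
    p,R,s=axes(); d=R.T@(np.array(X)-p)/.025; o=''
    if yaw is not None:
        cur=np.arctan2(R[1,1],R[0,1]); e=(yaw-cur+np.pi/2)%np.pi-np.pi/2; o=-np.degrees(e)/6
    print(np.round(d,2),o,'t',s['clock'])
E
python3 - <<'E'
from h import *
snap('top','top0'); snap('side','side0')
p,R,s=axes(); print(p,R.round(3),s['clock'])
E
```

```text
[ 0.18174803 -0.54503676  0.22834511] [[ 0.949  0.316 -0.   ]
 [ 0.316 -0.949  0.002]
 [ 0.    -0.002 -1.   ]] 0.1
```

View pics/top0.png

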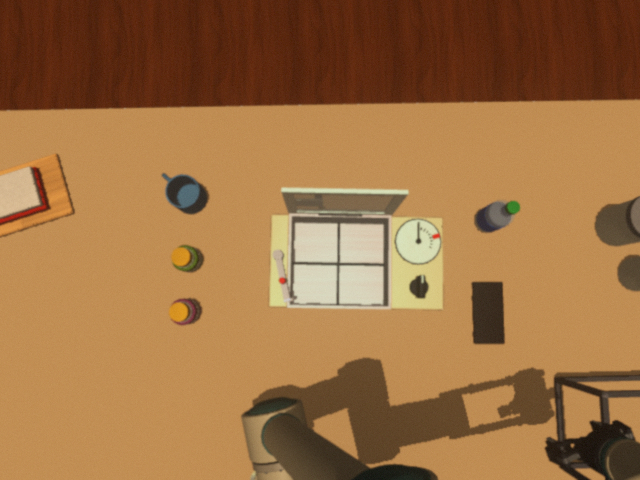

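View pics/side0.png

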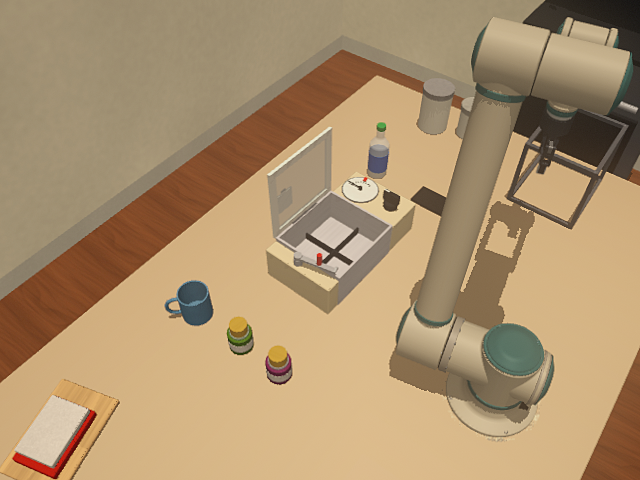

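The top view shows two jars, with caps at about (184,258) green and (181,312) purple/red. The steamer is centred near (339,263), the hook peg is at (283,281), the knob at (419,288) and the dial at (418,241). I'll enlarge it.

```bash
python3 - <<'E'
from h import *
im=cv2.imread('pics/top0.png'); cv2.imwrite('pics/c1.png',cv2.resize(im[170:330,255:455],None,fx=4,fy=3.75*1.0,interpolation=cv2.INTER_CUBIC)[:600])
z=np.load('pics/top0.npz'); hsv=cv2.cvtColor(z['im'],cv2.COLOR_RGB2HSV)
m=((hsv[...,0]>14)&(hsv[...,0]<28)&(hsv[...,1]>225)&(hsv[...,2]>120)).astype(np.uint8)
n,l,st,c=cv2.connectedComponentsWithStats(m)
for i in range(1,n):
    if st[i,4]>40: print(st[i],c[i],atz('top0',*c[i],.094),dep('top0',*c[i]))
print('cam',-z['R'].T@z['t'])
for n,u,v,h in [('dial',418,241,.111),('knob',419,288,.156),('pegtop',283,281,.17),('pivot',278,255,.134),('BL',271,215,.105),('FL',270,307,.105),('BR',442,217,.105),('FR',442,308,.105)]: print(n,atz('top0',u,v,h).round(4),dep('top0',u,v).round(3))
E
```

```text
cam [ 0.44258592 -0.06133163  1.29383747]
dial [ 0.5802 -0.2876  0.111 ] [ 0.579 -0.286  0.117]
knob [ 0.4727 -0.2772  0.156 ] [ 0.473 -0.277  0.157]
pegtop [0.4929 0.0154 0.17  ] [0.493 0.015 0.171]
pivot [0.5522 0.0282 0.134 ] [0.552 0.028 0.138]
BL [0.6471 0.0454 0.105 ] [0.664 0.054 0.005]
FL [0.4381 0.0496 0.105 ] [0.438 0.05  0.102]
BR [ 0.6352 -0.346   0.105 ] [ 0.652 -0.37   0.003]
FR [ 0.4281 -0.337   0.105 ] [ 0.428 -0.337  0.105]
```

View pics/c1.png

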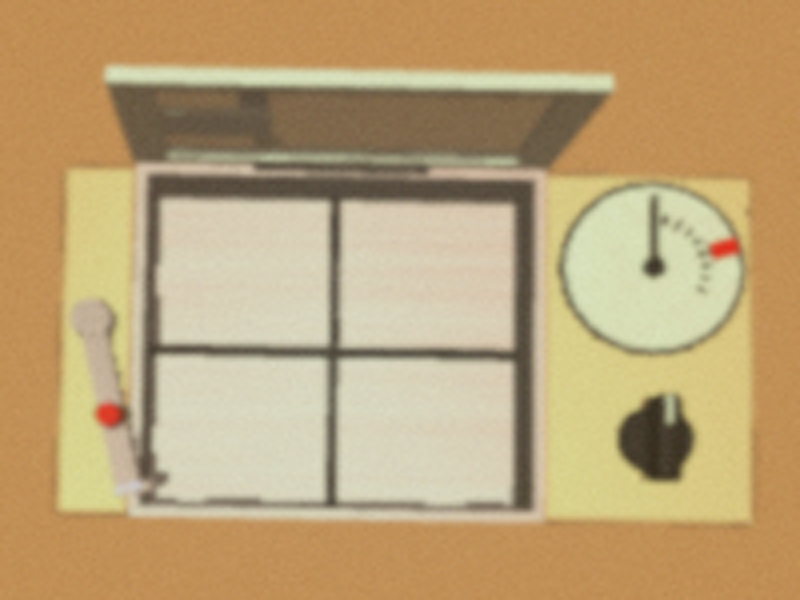

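```bash
cat >> h.py <<'E'
import json,os
def S(p):
    x,y,a=json.load(open('pose.json')); c,s=np.cos(a),np.sin(a); p=np.array(p,float)
    return np.array([x+c*p[0]-s*p[1],y+s*p[0]+c*p[1],p[2]])
E
python3 - <<'E'
from h import *
from scipy.optimize import least_squares
P=[((58,512),(-.106,.158,.105)),((752,522),(-.106,-.236,.105)),((749,181),(.106,-.236,.105)),((67,169),(.106,.158,.105)),((334,352),(0,0,.037)),((137,165),(.106,.116,.114)),((542,520),(-.106,-.116,.114)),((130,516),(-.106,.116,.114)),((92,318),(.01,.138,.136))]
uv=np.array([(255+a/4,170+b/3.75) for (a,b),_ in P]); L=np.array([q for _,q in P])
def w(p): c,s=np.cos(p[2]),np.sin(p[2]); return np.c_[p[0]+c*L[:,0]-s*L[:,1],p[1]+s*L[:,0]+c*L[:,1],L[:,2]]
f=lambda p:(proj('top0',w(p))-uv).ravel()
r=least_squares(f,[.54,-.1,0],loss='soft_l1'); print(r.x,np.round(f(r.x).reshape(-1,2),2).tolist())
json.dump(list(r.x),open('pose.json','w'))
u2=lambda a,b:(255+a/4,170+b/3.75)
x,y,a=r.x
def ang(A,B): d=B-A; return (a-np.arctan2(d[1],d[0]))
dc=atz('top0',*u2(654,268),.111); mk=atz('top0',*u2(726,248),.111); print('mark',ang(dc,mk), 'needle',ang(dc,atz('top0',*u2(654,197),.114)))
pv=S([.01,.138,.134]); pg=atz('top0',*u2(110,414),.17); d=pg-pv; print('peg',pg,np.linalg.norm(d[:2]),'hook',(a-np.pi/2-np.arctan2(d[1],d[0])))
print('knob',S([-.056,-.178,.148]))
lt=dep('top0',*u2(360,80)); print('lid top',lt)
z=np.load('pics/top0.npz'); hsv=cv2.cvtColor(z['im'],cv2.COLOR_RGB2HSV); print(hsv[258,184],hsv[312,180],hsv[290,230])
m=((hsv[...,0]<24)&(hsv[...,0]>14)&(hsv[...,1]>215)&(hsv[...,2]>150)).astype(np.uint8)
m[:,300:]=0
n,l,st,c=cv2.connectedComponentsWithStats(m)
for i in range(1,n):
    if st[i,4]>40: print(st[i],c[i],atz('top0',*c[i],.094),dep('top0',*c[i]))
for u,v in [(184,258),(180,312)]: print(atz('top0',u,v,.094),dep('top0',u,v))
print('bottle',dep('top0',513,208),'mug',dep('top0',184,190))
E
```

```text
[ 0.53776663 -0.10893939 -0.03461141] [[-0.83, 0.85], [0.92, 0.77], [0.81, -1.42], [-0.69, -0.95], [0.01, -0.19], [-0.05, -0.27], [0.68, 0.57], [-0.36, 0.09], [-0.27, -0.02]]
mark 1.2673010291302405 needle -0.008645891219575742
peg [0.49422232 0.01640245 0.17      ] 0.059582316074018184 hook 1.3294624357962148
knob [ 0.47564057 -0.28489493  0.148     ]
lid top [ 0.64986722 -0.11288488  0.33302114]
[ 18 216 210] [ 19 216 217] [ 16 145 192]
[0.55321788 0.24621599 0.094     ] [0.55318897 0.2461356  0.09431361]
[0.43072989 0.25431769 0.094     ] [0.43075896 0.25354386 0.09694145]
bottle [ 0.63768821 -0.47764403  0.19241205] mug [0.73073714 0.26961684 0.00824013]
```

```bash
cat >> h.py <<'E'
def cap(f,box,zlo=.088,zhi=.103):
    z=np.load(f'pics/{f}.npz'); u0,u1,v0,v1=box; P=[]
    uu,vv=np.meshgrid(np.arange(u0,u1),np.arange(v0,v1)); d=z['d'][v0:v1,u0:u1].ravel()
    r=cv2.undistortPoints(np.c_[uu.ravel(),vv.ravel()].astype(float)[:,None],K(z),z['dist'])[:,0]
    X=(np.c_[r,np.ones(len(r))]*d[:,None]-z['t'])@z['R']
    k=(X[:,2]>zlo)&(X[:,2]<zhi)&(d>0); X=X[k]; return X.mean(0),np.ptp(X,0),k.sum(),(X.max(0)+X.min(0))/2
E
python3 - <<'E'
from h import *
for b in [(160,215,230,285),(160,215,286,340)]: print(cap('top0',b))
for c in [(.05,.055),(-.05,.055),(.05,-.055),(-.05,-.055)]: print(c,S([*c,.015]))
print('f',manip.finger_overhang)
p,R,s=axes();print(np.arctan2(R[1,1],R[0,1]))
togo([.553,.246,.23],-.0346+np.pi/2)
E
```

```text
(array([0.55598102, 0.25470276, 0.09559629]), array([0.04166515, 0.04392146, 0.01370975]), np.int64(292), array([0.5556312 , 0.25478352, 0.09537885]))
(array([0.43087623, 0.25877396, 0.09537416]), array([0.04079941, 0.04434816, 0.01372602]), np.int64(306), array([0.43081588, 0.25935559, 0.09513261]))
(0.05, 0.055) [ 0.58963993 -0.05570256  0.015     ]
(-0.05, 0.055) [ 0.48969982 -0.05224211  0.015     ]
(0.05, -0.055) [ 0.58583343 -0.16563668  0.015     ]
(-0.05, -0.055) [ 0.48589333 -0.16217623  0.015     ]
f 0.022
-1.2490550644057943
[ 2.409e+01 -2.532e+01 -2.000e-02] 3.4028084002099006 t 0.1
```

Two jars are present: purple at (0.431, 0.259) and green at (0.556, 0.2545). The sizes and heights agree. I'll move to the purple jar first.

```bash
python3 - <<'E'
from h import *
togo([.431,.259,.25],-.0346+np.pi/2)
E
```

```text
[ 19.63 -27.36  -0.82] 3.4028084002099006 t 0.1
```

drive_tool --pt "1 -1.4 -0.1 0.4" --pt "2 -2.8 -0.2 0.8" --pt "3 -4.2 -0.3 1.2" --pt "4 -5.6 -0.4 1.6" --pt "5 -7 -0.5 2" --pt "6 -8.4 -0.6 2.4" --pt "7 -9.8 -0.7 2.8" --pt "8 -11.2 -0.8 3.4" --grip 80

```text
clock: 0.77
position: [0.2795, -0.2253, 0.2483]
ee_rot: [-0.0, 1.0, -0.019, 0.0]
contact_force: [0.7, 0.3, 0.4]
width: 0.0804
gripper_force: 0.0
```

```bash
python3 - <<'E'
from h import *
togo([.431,.259,.25],-.0346+np.pi/2)
print(get_state()['qpos'])
E
```

```text
[  5.32 -19.59  -0.06] -0.030843975499765308 t 0.7667
[-8.73261274e-01 -7.28708817e-02  1.86121884e+00  3.00192027e-04
  1.35347003e+00  7.35300278e-01]
```

drive_tool --pt "0.8 -1.5 0 0" --pt "1.6 -3 0 0" --pt "2.4 -4.5 0 0" --pt "3 -6 0 0" --pt "3.5 -7.5 0 0" --pt "4 -9 0 0" --pt "4.5 -10.5 0 0" --pt "4.5 -12 0 0"

```text
clock: 1.43
position: [0.4042, 0.0707, 0.2483]
ee_rot: [0.0, 1.0, -0.017, 0.001]
contact_force: [1.4, -0.5, -0.0]
width: 0.0802
gripper_force: 0.0
```

drive_tool --pt "0 -1.5 0 0" --pt "0 -3 0 0" --pt "0 -4 0 0" --pt "0 -4.5 0 0" --pt "0 -4.5 0 0" --pt "0 -4.5 0 0" --pt "0 -4.5 0 0" --pt "0 -4.5 0 0"

```text
clock: 2.1
position: [0.4061, 0.1799, 0.2483]
ee_rot: [0.0, 1.0, -0.018, -0.0]
contact_force: [0.9, 0.2, -0.1]
width: 0.0802
gripper_force: 0.0
```

```bash
python3 - <<'E'
from h import *
snap('wrist','w1')
togo([.431,.259,.25],-.0346+np.pi/2)
print(get_state()['qpos'],cap('w1',(0,640,0,480)))
E
```

```text
[ 0.88 -3.2  -0.07] -0.012719839029981509 t 2.15
[ 2.60363102e-01  6.49840101e-02  1.72396739e+00 -4.76079559e-04
  1.35292767e+00  1.86719445e+00] (array([0.49259741, 0.19698814, 0.09544353]), array([0.15371889, 0.34944707, 0.01499441]), np.int64(6471), array([0.48705691, 0.10534037, 0.09550152]))
```

View pics/w1.png

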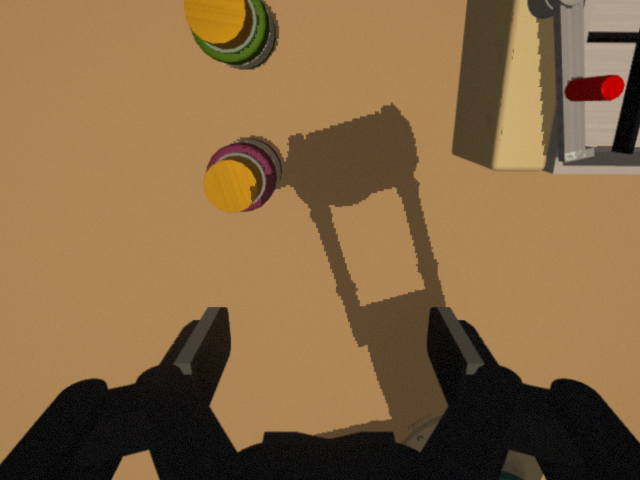

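The wrist view shows the purple jar's cap at (231,185) and the green cap at (215,12).

```bash
python3 - <<'E'
from h import *
for b in [(190,290,130,225),(170,290,0,80)]: print(cap('w1',b,.09,.1))
togo([.431,.259,.15],-.0346+np.pi/2)
E
```

```text
(array([0.43270815, 0.25794335, 0.09516364]), array([0.04341046, 0.04311443, 0.00720985]), np.int64(2309), array([0.4319027 , 0.25850669, 0.09373693]))
(array([0.55113461, 0.25411708, 0.09520989]), array([0.02833262, 0.04286962, 0.00804835]), np.int64(2319), array([0.54975005, 0.25445328, 0.09408098]))
[ 0.88 -3.2   3.93] -0.012719839029981509 t 2.15
```

drive_tool --pt "0.5 -1.5 0 0" --pt "0.9 -3.2 0.5 0" --pt "0.9 -3.2 1.5 0" --pt "0.9 -3.2 2.5 0" --pt "0.9 -3.2 3.5 0" --pt "0.9 -3.2 3.5 0" --pt "0.9 -3.2 3.5 0" --pt "0.9 -3.2 3.5 0"

```text
clock: 2.82
position: [0.4326, 0.2599, 0.1622]
ee_rot: [-0.0, 1.0, -0.018, 0.001]
contact_force: [0.6, 0.6, 0.6]
width: 0.08
gripper_force: 0.0
```

```bash
python3 - <<'E'
from h import *
togo([.432,.2585,.088],-.0346+np.pi/2)
E
```

```text
[-0.03  0.06  2.97] -0.008128630372445647 t 2.8167
```

drive_tool --pt "0 0.06 0.8 0" --pt "0 0.06 1.6 0" --pt "0 0.06 2.4 0" --pt "0 0.06 2.9 0" --pt "0 0.06 2.95 0" --pt "0 0.06 2.95 0" --pt "0 0.06 2.95 0" --pt "0 0.06 2.95 0"

```text
clock: 3.48
position: [0.4329, 0.2591, 0.0889]
ee_rot: [-0.001, 1.0, -0.017, 0.002]
contact_force: [-0.2, 0.3, 0.7]
width: 0.08
gripper_force: 0.0
```

drive_tool --pt "0 0 0 0" --pt "0 0 0 0" --pt "0 0 0 0" --pt "0 0 0 0" --pt "0 0 0 0" --pt "0 0 0 0" --pt "0 0 0 0" --pt "0 0 0 0" --grip 35 --newtons 40

```text
clock: 4.15
position: [0.4318, 0.2586, 0.0881]
ee_rot: [-0.0, 1.0, -0.017, 0.001]
contact_force: [-0.6, -0.9, 5.1]
width: 0.0406
gripper_force: 39.6
```

drive_tool --pt "0 0 -0.5 0" --pt "0 0 -1 0" --pt "0 0 -2 0" --pt "0 0 -3 0" --pt "0 0 -4 0" --pt "0 0 -5 0" --pt "0 0 -6 0" --pt "0 0 -7 0"

```text
clock: 4.82
position: [0.4306, 0.2583, 0.2626]
ee_rot: [0.0, 1.0, -0.017, -0.001]
contact_force: [0.0, 0.5, -3.0]
width: 0.0404
gripper_force: 41.1
```

drive_tool --pt "0 0 -0.7 0" --pt "0 0 -1 0" --pt "0 0 -1 0" --pt "0 0 -1 0" --pt "0 0 -1 0" --pt "0 0 -1 0" --pt "0 0 -1 0" --pt "0 0 -1 0"

```text
clock: 5.48
position: [0.4311, 0.2585, 0.2862]
ee_rot: [0.0, 1.0, -0.017, -0.001]
contact_force: [0.4, -0.7, -4.2]
width: 0.0405
gripper_force: 41.1
```

```bash
python3 - <<'E'
from h import *
togo([.49,-.0522,.288],-.0346+np.pi/2)
E
```

```text
[ 2.78 12.34 -0.06] 0.002932086660741991 t 5.4833
```

drive_tool --pt "0.2 0.6 0 0" --pt "0.5 1.5 0 0" --pt "0.8 2.7 0 0" --pt "1.1 3.9 0 0" --pt "1.4 5.1 0 0" --pt "1.7 6.3 0 0" --pt "2 7.5 0 0" --pt "2.3 8.7 0 0"

```text
clock: 6.15
position: [0.4814, 0.0379, 0.287]
ee_rot: [0.0, 1.0, -0.017, -0.0]
contact_force: [0.5, -0.3, -2.8]
width: 0.0401
gripper_force: 41.2
```

drive_tool --pt "0.2 1.2 0 0" --pt "0.4 2.4 0 0" --pt "0.5 3.6 0 0" --pt "0.5 4.8 0 0" --pt "0.5 6 0 0" --pt "0.5 7.1 0 0" --pt "0.5 7.8 0 0" --pt "0.5 8.05 0 0"

```text
clock: 6.82
position: [0.4869, -0.1653, 0.2867]
ee_rot: [0.001, 1.0, -0.019, -0.0]
contact_force: [0.6, -0.6, -3.5]
width: 0.0405
gripper_force: 41.2
```

drive_tool --pt "0 0 0 0" --pt "0 0 0 0" --pt "0 0 0.3 0" --pt "0 0 0.8 0" --pt "0 0 1.6 0" --pt "0 0 2 0" --pt "0 0 2 0" --pt "0 0 2 0"

```text
clock: 7.48
position: [0.4868, -0.1613, 0.2367]
ee_rot: [-0.0, 1.0, -0.017, -0.001]
contact_force: [0.6, -0.5, -3.4]
width: 0.0402
gripper_force: 41.3
```

```bash
python3 - <<'E'
from h import *
snap('top','t2')
togo([.486,-.162,.106],-.0346+np.pi/2)
E
```

```text
[-0.06  0.01  5.26] 0.012373423557343865 t 7.5333
```

View pics/t2.png

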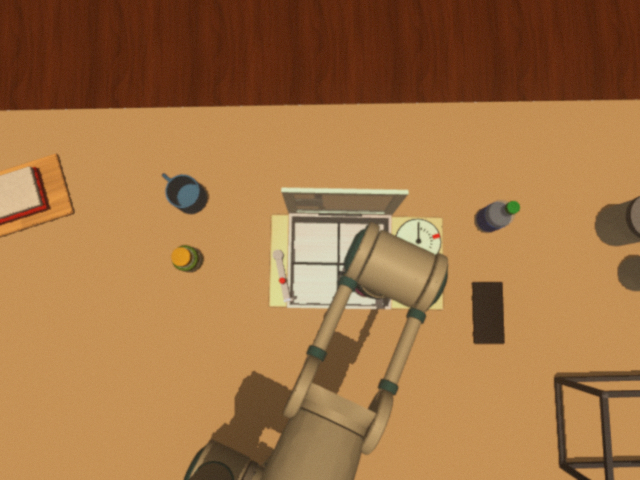

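The top view shows the arm over the front-right cell, with the green jar still at (183,258). I'll lower the purple jar.

drive_tool --pt "0 0 0.7 0" --pt "0 0 1.5 0" --pt "0 0 2.3 0" --pt "0 0 3.1 0" --pt "0 0 3.8 0" --pt "0 0 4.4 0" --pt "0 0 4.9 0" --pt "0 0 5.1 0"

```text
clock: 8.2
position: [0.4871, -0.1621, 0.1091]
ee_rot: [-0.0, 1.0, -0.017, -0.0]
contact_force: [-0.4, -0.2, -4.0]
width: 0.04
gripper_force: 41.2
```

drive_tool --pt "0 0 0.1 0" --pt "0 0 0.2 0" --pt "0 0 0.2 0" --pt "0 0 0.2 0" --pt "0 0 0.2 0" --pt "0 0 0.2 0" --pt "0 0 0.2 0" --pt "0 0 0.2 0"

```text
clock: 8.87
position: [0.4872, -0.1623, 0.105]
ee_rot: [0.0, 1.0, -0.017, 0.0]
contact_force: [-0.2, 0.2, -3.4]
width: 0.0402
gripper_force: 41.3
```

drive_tool --pt "0 0 0.08 0" --pt "0 0 0.08 0" --pt "0 0 0.08 0" --pt "0 0 0.08 0" --pt "0 0 0.08 0" --pt "0 0 0.08 0" --pt "0 0 0.08 0" --pt "0 0 0.08 0"

```text
clock: 9.53
position: [0.4875, -0.1627, 0.1032]
ee_rot: [0.0, 1.0, -0.017, 0.001]
contact_force: [-0.0, -1.2, 6.1]
width: 0.0404
gripper_force: 42.9
```

drive_tool --pt "0 0 0 0" --pt "0 0 0 0" --pt "0 0 0 0" --pt "0 0 0 0" --pt "0 0 0 0" --pt "0 0 0 0" --pt "0 0 0 0" --pt "0 0 0 0" --grip 60

```text
clock: 10.2
position: [0.487, -0.1623, 0.1026]
ee_rot: [-0.0, 1.0, -0.017, -0.0]
contact_force: [-0.0, 0.4, 0.7]
width: 0.0602
gripper_force: 0.0
```

drive_tool --pt "0 0 -0.4 0" --pt "0 0 -1 0" --pt "0 0 -2 0" --pt "0 0 -3 0" --pt "0 0 -4 0" --pt "0 0 -5 0" --pt "0 0 -6 0" --pt "0 0 -6.2 0"

```text
clock: 10.87
position: [0.4892, -0.1633, 0.263]
ee_rot: [0.002, 1.0, -0.017, 0.004]
contact_force: [0.6, -0.6, 0.3]
width: 0.0598
gripper_force: 0.0
```

```bash
python3 - <<'E'
from h import *
snap('top','t3')
for b in [(160,215,230,285),(160,215,286,340)]: print(cap('t3',b))
togo([.556,.2545,.258],-.0346+np.pi/2)
E
```

```text
(array([0.55602561, 0.25461058, 0.09567618]), array([0.04149573, 0.04209583, 0.01431466]), np.int64(294), array([0.55574142, 0.25457617, 0.095287  ]))h.py:36: RuntimeWarning: Mean of empty slice.
  k=(X[:,2]>zlo)&(X[:,2]<zhi)&(d>0); X=X[k]; return X.mean(0),np.ptp(X,0),k.sum(),(X.max(0)+X.min(0))/2
  ret = um.true_divide(
Traceback (most recent call last):
  File "h.py", line 36, in cap
    k=(X[:,2]>zlo)&(X[:,2]<zhi)&(d>0); X=X[k]; return X.mean(0),np.ptp(X,0),k.sum(),(X.max(0)+X.min(0))/2
                                                                ~~~~~~^^^^^
ValueError: zero-size array to reduction operation maximum which has no identity
```

drive_tool --pt "0.1 -1 0 0" --pt "0.3 -2.4 0 0" --pt "0.5 -3.8 0 0" --pt "0.7 -5.2 0 0" --pt "0.9 -6.6 0 0" --pt "1.1 -8 0 0" --pt "1.3 -9.4 0 0" --pt "1.5 -10.8 0 0" --grip 80

```text
clock: 11.58
position: [0.533, 0.108, 0.2566]
ee_rot: [0.0, 1.0, -0.017, -0.001]
contact_force: [-0.0, -0.2, -0.1]
width: 0.08
gripper_force: 0.0
```

drive_tool --pt "0.2 -1.4 0 0" --pt "0.4 -2.8 0 0" --pt "0.6 -4 0 0" --pt "0.7 -4.5 0 0" --pt "0.7 -4.5 0 0" --pt "0.7 -4.5 0 0" --pt "0.7 -4.5 0 0" --pt "0.7 -4.5 0 0"

```text
clock: 12.25
position: [0.5548, 0.2166, 0.2575]
ee_rot: [0.0, 1.0, -0.018, -0.0]
contact_force: [-0.2, -0.7, -0.1]
width: 0.0799
gripper_force: 0.0
```

```bash
python3 - <<'E'
from h import *
snap('wrist','w2')
c=cap('w2',(0,330,0,330),.09,.1); print(c)
togo([c[3][0],c[3][1],.088],-.0346+np.pi/2)
E
```

```text
(array([0.59701067, 0.25440618, 0.09391138]), array([0.17871657, 0.07916217, 0.00725055]), np.int64(2913), array([0.62545686, 0.25317616, 0.09362574]))
[ 2.77 -1.57  6.79] -0.013275244191697115 t 12.3
```

```bash
python3 - <<'E'
from h import *
z=np.load('pics/w2.npz'); u,v=proj('w2',[[.556,.2545,.094]])[0]; print(u,v)
b=[int(u)-48,int(u)+48,max(0,int(v)-48),int(v)+48]; print(cap('w2',b,.09,.1))
togo([.556,.2545,.088],-.0346+np.pi/2)
E
```

```text
283.9705646206958 210.6558397821512
(array([0.55842512, 0.25429437, 0.0950489 ]), array([0.04318765, 0.04327497, 0.00711643]), np.int64(2045), array([0.5576924 , 0.25468976, 0.09369281]))
[-0.01 -1.52  6.79] -0.013275244191697115 t 12.3
```

Use x = 0.557: shift (0.05, -1.5), down 6.75.

drive_tool --pt "0.05 -1 0 0" --pt "0.05 -1.5 0.5 0" --pt "0.05 -1.5 1.5 0" --pt "0.05 -1.5 2.5 0" --pt "0.05 -1.5 3.5 0" --pt "0.05 -1.5 4.3 0" --pt "0.05 -1.5 5 0" --pt "0.05 -1.5 5.7 0"

```text
clock: 12.97
position: [0.5568, 0.2547, 0.1132]
ee_rot: [0.0, 1.0, -0.017, -0.001]
contact_force: [-1.0, -0.7, 0.1]
width: 0.0801
gripper_force: 0.0
```

drive_tool --pt "0 0 0.5 0" --pt "0 0 0.9 0" --pt "0 0 1.05 0" --pt "0 0 1.05 0" --pt "0 0 1.05 0" --pt "0 0 1.05 0" --pt "0 0 1.05 0" --pt "0 0 1.05 0"

```text
clock: 13.63
position: [0.5582, 0.2557, 0.0898]
ee_rot: [-0.0, 1.0, -0.017, 0.001]
contact_force: [-0.4, -0.8, -0.0]
width: 0.0794
gripper_force: 0.0
```

drive_tool --pt "0 0 0 0" --pt "0 0 0 0" --pt "0 0 0 0" --pt "0 0 0 0" --pt "0 0 0 0" --pt "0 0 0 0" --pt "0 0 0 0" --pt "0 0 0 0" --grip 35 --newtons 40

```text
clock: 14.3
position: [0.5604, 0.256, 0.0929]
ee_rot: [-0.001, 1.0, -0.017, 0.004]
contact_force: [-1.2, -1.3, 15.3]
width: 0.0353
gripper_force: 7.6
```

drive_tool --pt "0 0 -0.5 0" --pt "0 0 -1 0" --pt "0 0 -2 0" --pt "0 0 -3 0" --pt "0 0 -4 0" --pt "0 0 -5 0" --pt "0 0 -6 0" --pt "0 0 -7 0"

```text
clock: 14.97
position: [0.5574, 0.2555, 0.2651]
ee_rot: [0.0, 1.0, -0.017, -0.0]
contact_force: [0.3, -0.5, 0.2]
width: 0.035
gripper_force: 0.0
```

drive_tool --pt "0 0 -0.7 0" --pt "0 0 -1 0" --pt "0 0 -1 0" --pt "0 0 -1 0" --pt "0 0 -1 0" --pt "0 0 -1 0" --pt "0 0 -1 0" --pt "0 0 -1 0"

```text
clock: 15.63
position: [0.5574, 0.2555, 0.2879]
ee_rot: [0.0, 1.0, -0.017, -0.001]
contact_force: [1.2, -0.3, 0.5]
width: 0.0347
gripper_force: 0.0
```

```bash
python3 - <<'E'
from h import *
togo([.489,-.0522,.288],-.0346+np.pi/2)
E
```

```text
[-2.310e+00  1.239e+01  1.000e-02] 0.003140781906196058 t 15.6333
```

The fingers closed to 35 mm and hold nothing, so the jar has probably been knocked aside. I'll look.

```bash
python3 - <<'E'
from h import *
snap('wrist','w3'); snap('side','s3')
E
```

```text
(no output)
```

View pics/w3.png

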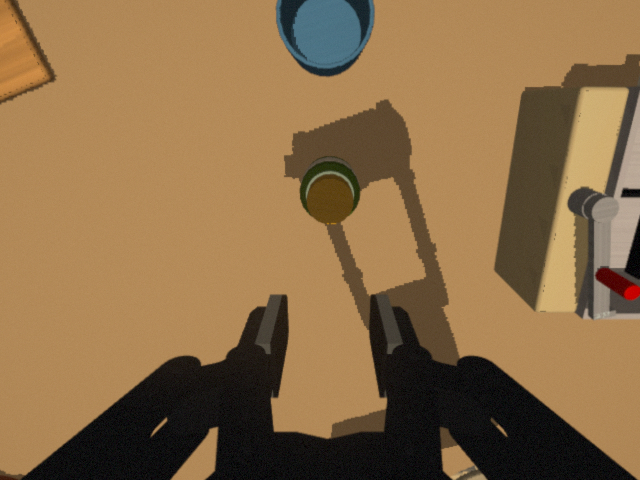

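View pics/s3.png

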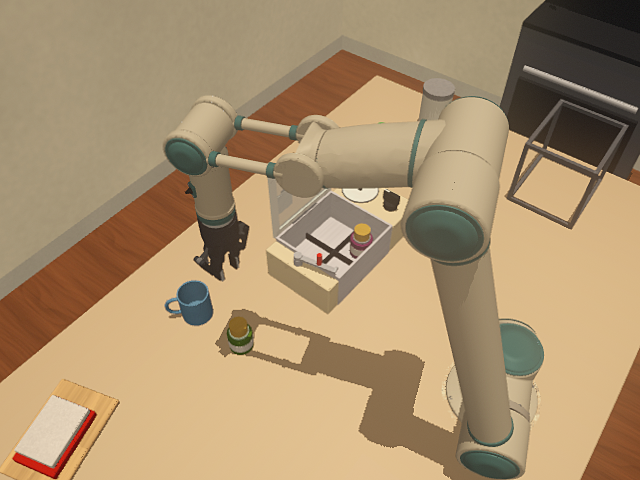

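The jar still stands upright, at (331,195) in the wrist view and (240,335) in the side view. I'll measure it.

```bash
python3 - <<'E'
from h import *
print(cap('w3',(290,375,150,235),.085,.102))
print(dep('w3',331,200), dep('s3',237,324), atz('w3',331,200,.094), dep('w2',284,211),dep('side0',238,324))
print(proj('s3',[[.556,.2545,.094]]),proj('w3',[[.556,.2545,.094]]))
print(proj('w3',[[.487,-.162,.0]]), get_state()['position'])
E
```

```text
(array([0.5588661 , 0.25455362, 0.09481579]), array([0.04262093, 0.04272917, 0.01204667]), np.int64(1758), array([0.55799774, 0.25437505, 0.09122104]))
[0.55910162 0.25330042 0.09496717] [0.55785999 0.25577615 0.09297186] [0.55886765 0.25330332 0.094     ] [0.55603759 0.25432757 0.09527466] [0.55610506 0.25423377 0.09272954]
[[237.90179692 323.80277306]] [[329.80867432 203.06019923]]
[[672.24891422 228.40474726]] [0.55754457 0.25552457 0.28834858]
```

The jar is where expected. The fingertips probably caught on its shoulder, since the upward force was 15 N. I'll retry 5 mm higher with a firmer grip.

drive_tool --pt "0 0.04 0 0" --pt "0 0.04 1 0" --pt "0 0.04 2 0" --pt "0 0.04 3 0" --pt "0 0.04 4 0" --pt "0 0.04 5 0" --pt "0 0.04 5.6 0" --pt "0 0.04 6 0" --grip 80

```text
clock: 16.4
position: [0.5565, 0.2541, 0.1366]
ee_rot: [0.001, 1.0, -0.017, -0.002]
contact_force: [-0.3, 0.4, -0.4]
width: 0.0801
gripper_force: 0.0
```

drive_tool --pt "0 0 0.5 0" --pt "0 0 1 0" --pt "0 0 1.5 0" --pt "0 0 1.8 0" --pt "0 0 1.8 0" --pt "0 0 1.8 0" --pt "0 0 1.8 0" --pt "0 0 1.8 0"

```text
clock: 17.07
position: [0.5584, 0.2548, 0.095]
ee_rot: [-0.0, 1.0, -0.017, 0.001]
contact_force: [0.7, -0.5, -0.8]
width: 0.0799
gripper_force: 0.0
```

drive_tool --pt "0 0 0 0" --pt "0 0 0 0" --pt "0 0 0 0" --pt "0 0 0 0" --pt "0 0 0 0" --pt "0 0 0 0" --pt "0 0 0 0" --pt "0 0 0 0" --grip 35 --newtons 40

```text
clock: 17.73
position: [0.5576, 0.2545, 0.0939]
ee_rot: [0.0, 1.0, -0.017, -0.0]
contact_force: [-0.1, 0.5, 0.0]
width: 0.0349
gripper_force: 0.0
```

```bash
python3 - <<'E'
from h import *
snap('wrist','w4'); snap('side','s4')
a=cv2.imread('pics/w4.png')[150:480,150:500]; b=cv2.imread('pics/s4.png')[180:400,140:320]
cv2.imwrite('pics/c4.png',np.hstack([cv2.resize(a,(400,377)),cv2.resize(b,(308,377))]))
E
```

```text
(no output)
```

View pics/c4.png

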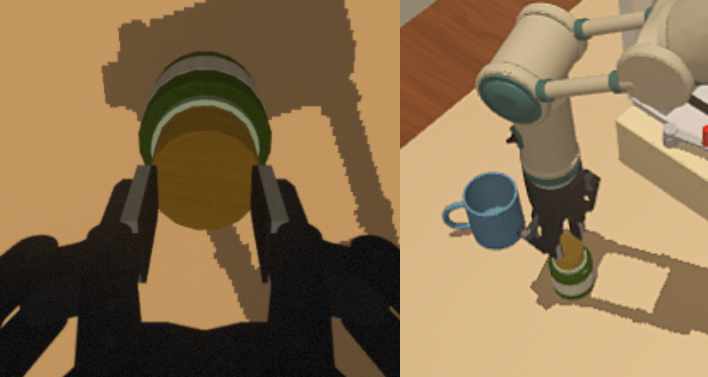

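The crop shows the pads at the sides of the cap but not clearly straddling its middle. I'll check this by geometry.

```bash
python3 - <<'E'
from h import *
p,R,s=axes(); print(p,s['width'])
z=np.load('pics/w4.npz'); print('cam',-z['R'].T@z['t'])
def cr(x): return ((x-150)*[400/350,377/330]).round(0).tolist()
for k in (-.02,.003,.022):
  print(k,[cr(q) for q in proj('w4',[p+R@[0,y,k] for y in (-.0175,.0175)])])
X=np.array([.558,.2545]); th=np.linspace(0,2*np.pi,9)[:-1]
print('cap', [cr(q) for q in proj('w4',[[X[0]+.022*np.cos(t),X[1]+.022*np.sin(t),.094] for t in th])])
print(cap('w4',(260,385,200,355),.09,.1), cap('s4',(225,255,310,340),.085,.1))
for u,v in [(320,290),(330,330),(320,250)]: print(dep('w4',u,v))
E
```

```text
[0.5576099  0.25453918 0.09385775] 0.03539321882626736
cam [0.64104846 0.25129206 0.23982149]
-0.02 [[152.0, 210.0], [255.0, 210.0]]
0.003 [[159.0, 176.0], [249.0, 176.0]]
0.022 [[163.0, 155.0], [244.0, 155.0]]
cap [[202.0, 127.0], [161.0, 144.0], [147.0, 181.0], [166.0, 215.0], [206.0, 228.0], [245.0, 213.0], [261.0, 178.0], [244.0, 141.0]]
(array([0.55949078, 0.2542385 , 0.09497403]), array([0.04402106, 0.04132041, 0.00997093]), np.int64(6727), array([0.55754561, 0.25375399, 0.09499212])) (array([0.55110111, 0.25352627, 0.09319313]), array([0.04261347, 0.043901  , 0.0147932 ]), np.int64(197), array([0.55442411, 0.25639452, 0.09256179]))
[0.56719279 0.25775565 0.09535677]
[0.54695852 0.25414597 0.0948532 ]
[0.57885387 0.25767668 0.07814616]
```

The geometry is ambiguous, so I'll test it with a small lift.

drive_tool --pt "0 0 -0.2 0" --pt "0 0 -0.4 0" --pt "0 0 -0.6 0" --pt "0 0 -0.8 0" --pt "0 0 -1 0" --pt "0 0 -1 0" --pt "0 0 -1 0" --pt "0 0 -1 0" --grip 20

```text
clock: 18.5
position: [0.5575, 0.2545, 0.1189]
ee_rot: [0.0, 1.0, -0.017, -0.0]
contact_force: [0.6, 0.4, -0.5]
width: 0.0199
gripper_force: 0.0
```

```bash
python3 - <<'E'
from h import *
snap('wrist','w5'); snap('side','s5')
a=cv2.imread('pics/w5.png')[150:480,150:500]; b=cv2.imread('pics/s5.png')[180:400,140:320]
cv2.imwrite('pics/c5.png',np.hstack([cv2.resize(a,(400,377)),cv2.resize(b,(400,490),interpolation=cv2.INTER_CUBIC)[113:]]))
print(dep('w5',320,300))
E
```

```text
[0.54835239 0.25909897 0.09479829]
```

View pics/c5.png

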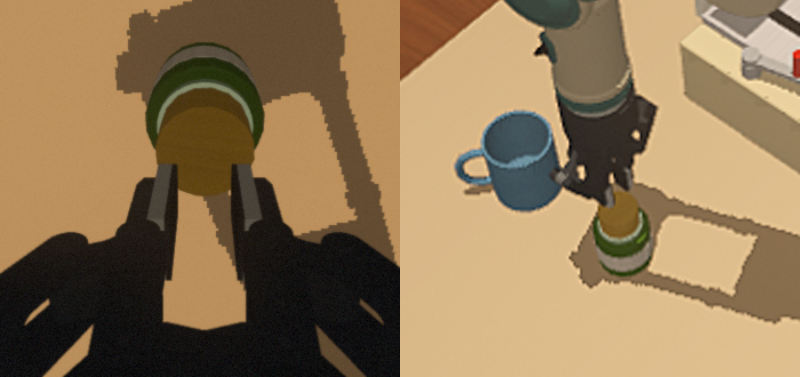

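```bash
python3 - <<'E'
from h import *
f=lambda a,b:(150+a*350/400,150+b*330/377)
for n,pts in [('w4',[(146,170),(140,190),(132,215),(265,175),(272,200),(205,180),(205,220),(205,140)]),('w5',[(168,168),(163,190),(155,215),(240,170),(245,190),(255,215),(205,150),(205,110),(205,190)])]:
    for q in pts: print(n,q,dep(n,*f(*q)).round(4))
z=np.load('pics/w5.npz');print(-z['R'].T@z['t']);z=np.load('pics/w1.npz');print(-z['R'].T@z['t'],[dep('w1',*q).round(4) for q in [(215,320),(200,345),(445,320)]])
E
```

```text
w4 (146, 170) [0.5689 0.2744 0.1053]
w4 (140, 190) [0.5689 0.2746 0.1186]
w4 (132, 215) [0.5691 0.2749 0.1328]
w4 (265, 175) [0.5676 0.2332 0.1089]
w4 (272, 200) [0.5678 0.2331 0.1249]
w4 (205, 180) [0.5585 0.254  0.0951]
w4 (205, 220) [0.5406 0.2546 0.0951]
w4 (205, 140) [0.5753 0.2535 0.0955]
w5 (168, 168) [0.5688 0.2667 0.1293]
w5 (163, 190) [0.5688 0.2671 0.1441]
w5 (155, 215) [0.5689 0.2682 0.158 ]
w5 (240, 170) [0.5678 0.2414 0.1306]
w5 (245, 190) [0.5677 0.2408 0.1436]
w5 (255, 215) [0.5678 0.2392 0.1578]
w5 (205, 150) [0.5588 0.254  0.0951]
w5 (205, 110) [0.5775 0.2534 0.0954]
w5 (205, 190) [0.5391 0.2546 0.0954]
[0.64094094 0.25126003 0.26484048]
[0.48961688 0.17660464 0.39423236] [array([0.4184, 0.2203, 0.276 ]), array([0.4187, 0.2207, 0.2914]), array([0.4156, 0.1375, 0.2761])]
```

Depth on the pads settles it. The fingertips really sit about 8 mm behind the TCP at this opening (z≈0.103 with the TCP at 0.094), not 22 mm ahead, so the pads passed above the cap. The first grasp only nipped the cap's top. I'll go lower, to a TCP of about 0.068.

drive_tool --pt "0 0 0 0" --pt "0 0 0 0" --pt "0 0 0 0" --pt "0 0 0 0" --pt "0 0 0 0" --pt "0 0 0.5 0" --pt "0 0 1 0" --pt "0 0 1.5 0" --grip 80

```text
clock: 19.27
position: [0.5579, 0.2546, 0.0813]
ee_rot: [-0.0, 1.0, -0.017, 0.0]
contact_force: [-1.0, -0.8, -0.1]
width: 0.0802
gripper_force: 0.0
```

drive_tool --pt "0 0 0.3 0" --pt "0 0 0.54 0" --pt "0 0 0.54 0" --pt "0 0 0.54 0" --pt "0 0 0.54 0" --pt "0 0 0.54 0" --pt "0 0 0.54 0" --pt "0 0 0.54 0"

```text
clock: 19.93
position: [0.5579, 0.2546, 0.0684]
ee_rot: [-0.0, 1.0, -0.017, 0.0]
contact_force: [-0.1, 0.2, 0.4]
width: 0.08
gripper_force: 0.0
```

drive_tool --pt "0 0 0 0" --pt "0 0 0 0" --pt "0 0 0 0" --pt "0 0 0 0" --pt "0 0 0 0" --pt "0 0 0 0" --pt "0 0 0 0" --pt "0 0 0 0" --grip 35 --newtons 30

```text
clock: 20.6
position: [0.5577, 0.2545, 0.0682]
ee_rot: [0.0, 1.0, -0.017, 0.0]
contact_force: [-1.6, -0.6, 3.1]
width: 0.0428
gripper_force: 30.8
```

drive_tool --pt "0 0 -0.5 0" --pt "0 0 -1 0" --pt "0 0 -2 0" --pt "0 0 -3 0" --pt "0 0 -4 0" --pt "0 0 -5 0" --pt "0 0 -6 0" --pt "0 0 -7 0" --newtons 40

```text
clock: 21.27
position: [0.5569, 0.2545, 0.2428]
ee_rot: [0.0, 1.0, -0.017, -0.001]
contact_force: [0.1, -0.2, -2.1]
width: 0.0426
gripper_force: 41.3
```

drive_tool --pt "0 0 -0.6 0" --pt "0 0 -1 0" --pt "0 0 -1 0" --pt "0 0 -1 0" --pt "0 0 -1 0" --pt "0 0 -1 0" --pt "0 0 -1 0" --pt "0 0 -1 0"

```text
clock: 21.93
position: [0.5573, 0.2544, 0.2669]
ee_rot: [0.0, 1.0, -0.017, -0.001]
contact_force: [0.4, 0.3, -1.8]
width: 0.0428
gripper_force: 41.4
```

```bash
python3 - <<'E'
from h import *
togo([.489,-.0522,.268],-.0346+np.pi/2)
E
```

```text
[-2.31 12.35 -0.03] 0.00289107643626702 t 21.9333
```

drive_tool --pt "-0.2 0.6 0 0" --pt "-0.5 1.5 0 0" --pt "-0.8 2.7 0 0" --pt "-1.1 3.9 0 0" --pt "-1.4 5.1 0 0" --pt "-1.7 6.3 0 0" --pt "-2 7.5 0 0" --pt "-2.2 8.7 0 0"

```text
clock: 22.6
position: [0.494, 0.0379, 0.2678]
ee_rot: [0.0, 1.0, -0.017, -0.0]
contact_force: [0.6, -0.1, -3.6]
width: 0.0428
gripper_force: 41.5
```

drive_tool --pt "-0.1 1.2 0 0" --pt "-0.1 2.3 0 0" --pt "-0.1 3.2 0 0" --pt "-0.1 3.65 0 0" --pt "-0.1 3.65 0 0" --pt "-0.1 3.65 0 0" --pt "-0.1 3.65 1 0" --pt "-0.1 3.65 2 0"

```text
clock: 23.27
position: [0.4911, -0.0509, 0.2188]
ee_rot: [-0.0, 1.0, -0.017, 0.002]
contact_force: [-0.4, 0.3, -4.0]
width: 0.0425
gripper_force: 41.8
```

```bash
python3 - <<'E'
from h import *
snap('side','s6')
togo([.489,-.0522,.0842],-.0346+np.pi/2)
E
```

```text
[0.13 0.11 5.14] 0.015117170594745098 t 23.3167
```

drive_tool --pt "0 0 0.7 0" --pt "0 0 1.5 0" --pt "0 0 2.3 0" --pt "0 0 3.1 0" --pt "0 0 3.8 0" --pt "0 0 4.4 0" --pt "0 0 4.8 0" --pt "0 0 5 0"

```text
clock: 23.98
position: [0.489, -0.0505, 0.0919]
ee_rot: [-0.001, 1.0, -0.016, -0.001]
contact_force: [0.1, -0.0, -2.8]
width: 0.0424
gripper_force: 42.0
```

drive_tool --pt "0 0 0.1 0" --pt "0 0 0.2 0" --pt "0 0 0.22 0" --pt "0 0 0.22 0" --pt "0 0 0.22 0" --pt "0 0 0.22 0" --pt "0 0 0.22 0" --pt "0 0 0.22 0"

```text
clock: 24.65
position: [0.4897, -0.0521, 0.0877]
ee_rot: [0.0, 1.0, -0.017, 0.0]
contact_force: [0.0, -0.3, -2.8]
width: 0.0426
gripper_force: 42.0
```

drive_tool --pt "0 0 0.1 0" --pt "0 0 0.15 0" --pt "0 0 0.18 0" --pt "0 0 0.18 0" --pt "0 0 0.18 0" --pt "0 0 0.18 0" --pt "0 0 0.18 0" --pt "0 0 0.18 0"

```text
clock: 25.32
position: [0.4896, -0.0521, 0.0832]
ee_rot: [0.0, 1.0, -0.017, 0.0]
contact_force: [-2.8, 0.6, 3.4]
width: 0.0425
gripper_force: 42.3
```

drive_tool --pt "0 0 0 0" --pt "0 0 0 0" --pt "0 0 0 0" --pt "0 0 0 0" --pt "0 0 0 0" --pt "0 0 0 0" --pt "0 0 0 0" --pt "0 0 0 0" --grip 62

```text
clock: 25.98
position: [0.4896, -0.052, 0.0829]
ee_rot: [0.0, 1.0, -0.017, 0.0]
contact_force: [0.6, -0.3, 0.6]
width: 0.0618
gripper_force: 0.0
```

drive_tool --pt "0 0 -0.4 0" --pt "0 0 -1 0" --pt "0 0 -2 0" --pt "0 0 -3 0" --pt "0 0 -4 0" --pt "0 0 -5 0" --pt "0 0 -6 0" --pt "0 0 -7.2 0"

```text
clock: 26.65
position: [0.4885, -0.0515, 0.2633]
ee_rot: [-0.0, 1.0, -0.017, -0.001]
contact_force: [0.0, 0.7, 1.0]
width: 0.062
gripper_force: 0.0
```

drive_tool --pt "-1 0 0 0" --pt "-2 0 0 0" --pt "-3 0 -0.2 0" --pt "-4 0 -0.4 0" --pt "-5 0 -0.6 0" --pt "-6 0 -0.8 0" --pt "-6.4 0 -1 0" --pt "-6.4 0 -1 0" --grip 0

```text
clock: 27.32
position: [0.3284, -0.0463, 0.289]
ee_rot: [0.0, 1.0, -0.017, 0.001]
contact_force: [0.2, 1.1, -0.7]
width: -0.0
gripper_force: 0.0
```

```bash
python3 - <<'E'
from h import *
snap('top','t7'); snap('wrist','w7')
a=cv2.imread('pics/t7.png')[150:450,200:500]; b=cv2.imread('pics/w7.png')
cv2.imwrite('pics/c7.png',np.hstack([cv2.resize(a,(400,400)),cv2.resize(b,(400,300))if 0 else cv2.resize(b,(400,400))]))
print(axes()[0])
E
```

```text
[ 0.33074585 -0.04673582  0.28831157]
```

View pics/c7.png

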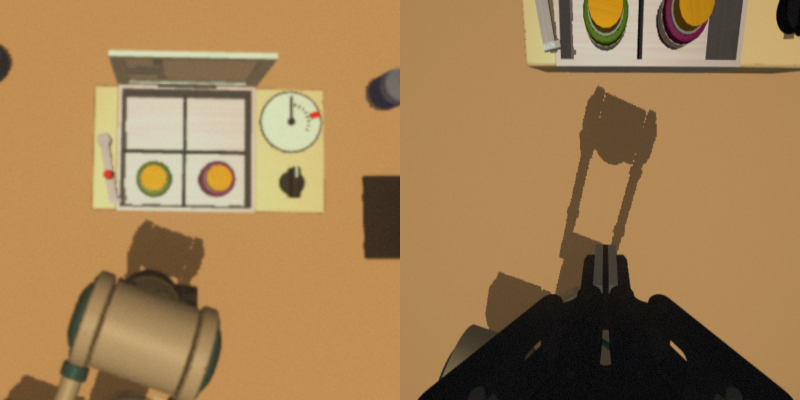

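Both jars stand upright in the front cells; in the left image their caps are at (154,179) and (218,178). Next I'll measure the closed fingertips and plan the lid push.

```bash
python3 - <<'E'
from h import *
p,R,s=axes()
print(p)
for v in (297,300,305,315,330):
  print(v,[(R.T@(dep('w7',u,v)-p)).round(4) for u in (318,328,340)])
for b in [(200+int(154*.75)-25,200+int(154*.75)+25,150+int(179*.75)-25,150+int(179*.75)+25),(200+int(218*.75)-25,200+int(218*.75)+25,150+int(178*.75)-25,150+int(178*.75)+25)]: print(cap('t7',b,.1,.12))
print('catchside lid top',[dep('t7',200+a*.75,150+54*.75).round(3) for a in (140,190,240)])
togo([*S([.165,0,.4])[:2],.42],-.0346+np.pi/2)
E
```

```text
[ 0.33074585 -0.04673582  0.28831157]
297 [array([ 0.0101, -0.0042, -0.0107]), array([ 0.01  , -0.0002, -0.0104]), array([ 0.0102,  0.0046, -0.0108])]
300 [array([ 0.0102, -0.0042, -0.0133]), array([ 0.0104, -0.0002, -0.0136]), array([ 0.0103,  0.0046, -0.0135])]
305 [array([ 0.0104, -0.004 , -0.0177]), array([ 0.0102, -0.0002, -0.0172]), array([ 0.01  ,  0.0045, -0.017 ])]
315 [array([ 0.01  , -0.0039, -0.0244]), array([ 0.01  , -0.0002, -0.0244]), array([ 0.0102,  0.0043, -0.0247])]
330 [array([ 0.0101, -0.0036, -0.0345]), array([ 0.01  , -0.0001, -0.0342]), array([ 0.0105,  0.004 , -0.0351])]
(array([ 0.47545818, -0.04881282,  0.11182092]), array([0.11147718, 0.10911826, 0.01982507]), np.int64(439), array([ 0.48860665, -0.05038831,  0.11005976]))
(array([ 0.47815366, -0.16519006,  0.11044724]), array([0.11068586, 0.11460706, 0.01963268]), np.int64(417), array([ 0.48829605, -0.15983724,  0.10995922]))
catchside lid top [array([ 0.653, -0.039,  0.334]), array([ 0.651, -0.108,  0.334]), array([ 0.651, -0.178,  0.331])]
[14.98  2.2  -5.23] 9.17953944499248e-05 t 27.4167
```

drive_tool --pt "0 0.3 -1.2 0" --pt "0.5 0.6 -2.4 0" --pt "1.5 0.9 -3.6 0" --pt "2.7 1.2 -4.8 0" --pt "3.9 1.5 -5.3 0" --pt "5.1 1.8 -5.3 0" --pt "6.3 2.1 -5.3 0" --pt "7.5 2.2 -5.3 0"

```text
clock: 28.08
position: [0.5188, -0.1091, 0.4193]
ee_rot: [0.0, 1.0, -0.017, -0.0]
contact_force: [0.2, -0.5, -0.1]
width: 0.0001
gripper_force: 0.0
```

drive_tool --pt "1.2 0 0 0" --pt "2.4 0 0 0" --pt "3.6 0 0 0" --pt "4.8 0 0 0" --pt "6 0 0 0" --pt "7.1 0 0 0" --pt "7.5 0 0 0" --pt "7.5 0 0 0"

```text
clock: 28.75
position: [0.707, -0.1144, 0.4153]
ee_rot: [-0.001, 1.0, -0.017, -0.002]
contact_force: [-0.5, 0.4, -0.5]
width: -0.0003
gripper_force: 0.0
```

drive_tool --pt "0 0 0 0" --pt "0 0 0.5 0" --pt "0 0 1.2 0" --pt "0 0 2.1 0" --pt "0 0 3 0" --pt "0 0 3.9 0" --pt "0 0 4.6 0" --pt "0 0 4.8 0"

```text
clock: 29.42
position: [0.7003, -0.1139, 0.2975]
ee_rot: [-0.001, 1.0, -0.017, -0.003]
contact_force: [-0.4, 1.0, -0.8]
width: -0.0003
gripper_force: 0.0
```

```bash
cat >> h.py <<'E'
def loc(P):
    x,y,a=json.load(open('pose.json')); c,s=np.cos(a),np.sin(a); d=np.array(P)-[x,y,0]; return np.array([c*d[0]+s*d[1],-s*d[0]+c*d[1],d[2]])
E
python3 - <<'E'
from h import *
p,R,s=axes(); print(p,'local',loc(p),R.round(3).tolist(),s['contact_force'],s['qpos'])
q=loc(p)
for th in (1.5,1.3,1.1,.9,.7,.5,.3,.15,.05,-.02):
    r,n=.185,.008
    c=np.array([.106-r*np.cos(th)+n*np.sin(th),.114+r*np.sin(th)+n*np.cos(th)])
    t=c+[.010,-.009]
    print(th,((t-[q[0],q[2]])/.025*[1,-1]).round(2))
E
```

```text
[ 0.70033676 -0.11386521  0.29752131] local [0.16264322 0.00070279 0.29752131] [[0.999, -0.034, -0.005], [-0.034, -0.999, 0.001], [-0.005, -0.001, -1.0]] [-0.39032109  0.96016615 -0.81984179] [-2.59108355e-01  4.68134537e-01  1.04147137e+00 -6.78749181e-05
  1.63746013e+00  1.34615219e+00]
1.5 [-2.07  0.3 ]
1.3 [-3.54  0.48]
1.1 [-4.94  0.96]
0.9 [-6.21  1.71]
0.7 [-7.32  2.69]
0.5 [-8.21  3.87]
0.3 [-8.84  5.21]
0.15 [-9.13  6.28]
0.05 [-9.24  7.01]
-0.02 [-9.27  7.53]
```

drive_tool --pt "-0.7 0 0.1 0" --pt "-1.4 0 0.2 0" --pt "-2.1 0 0.3 0" --pt "-2.8 0 0.4 0" --pt "-3.5 0 0.5 0" --pt "-4.2 0 0.7 0" --pt "-4.9 0 0.96 0" --pt "-5.5 0 1.3 0"

```text
clock: 30.08
position: [0.5651, -0.1096, 0.2703]
ee_rot: [0.001, 1.0, -0.017, 0.003]
contact_force: [1.3, -0.7, 2.5]
width: 0.0001
gripper_force: 0.8
```

drive_tool --pt "-0.35 0 0.2 0" --pt "-0.7 0 0.4 0" --pt "-1.2 0 0.8 0" --pt "-1.8 0 1.4 0" --pt "-2.2 0 1.9 0" --pt "-2.7 0 2.6 0" --pt "-3 0 3.2 0" --pt "-3.3 0 3.9 0"

```text
clock: 30.75
position: [0.4828, -0.1071, 0.1719]
ee_rot: [0.001, 1.0, -0.017, 0.002]
contact_force: [0.1, -0.2, 0.4]
width: -0.0003
gripper_force: 0.5
```

drive_tool --pt "-0.15 0 0.5 0" --pt "-0.3 0 1.1 0" --pt "-0.35 0 1.6 0" --pt "-0.4 0 1.8 0" --pt "-0.4 0 2 0" --pt "-0.4 0 2.1 0" --pt "-0.4 0 2.1 0" --pt "-0.4 0 2.1 0"

```text
clock: 31.42
position: [0.4727, -0.1066, 0.1198]
ee_rot: [0.0, 1.0, -0.017, 0.0]
contact_force: [-3.3, 1.2, 8.3]
width: -0.0004
gripper_force: 3.9
```

```bash
python3 - <<'E'
from h import *
snap('side','s8')
p,R,s=axes(); print(p,'local',loc(p),s['contact_force'])
for l in [(-.1,.09,.122),(-.1,-.09,.122),(-.06,.06,.122),(0.03,-.09,.122)]:
    u,v=proj('s8',[S(l)])[0]; print(l,u,v,loc(dep('s8',u,v)).round(4))
E
```

```text
[ 0.47272024 -0.10658062  0.11976445] local [-6.50890539e-02  1.06462709e-04  1.19764446e-01] [-3.34073893  1.31917591  7.18708563]
(-0.1, 0.09, 0.122) 344.3650815302081 268.45068165787404 [-0.0997  0.0896  0.1214]
(-0.1, -0.09, 0.122) 385.73944538865265 227.25253835308806 [-0.1004 -0.0892  0.1229]
(-0.06, 0.06, 0.122) 339.07637410494567 253.50387251714636 [-0.0582  0.0574  0.1182]
(0.03, -0.09, 0.122) 346.73499157669465 205.08209975450458 [-0.0578  0.035   0.2758]
```

drive_tool --pt "0 0 0.1 0" --pt "0 0 0.2 0" --pt "0 0 0.2 0" --pt "0 0 0.2 0" --pt "0 0 0.2 0" --pt "0 0 0.2 0" --pt "0 0 0.2 0" --pt "0 0 0.2 0"

```text
clock: 32.13
position: [0.4728, -0.1066, 0.1194]
ee_rot: [0.001, 1.0, -0.017, 0.001]
contact_force: [-12.9, 3.6, 39.8]
width: -0.0003
gripper_force: 19.8
```

drive_tool --pt "0 0 -0.5 0" --pt "-0.5 0 -1.5 0" --pt "-1.5 0 -2.5 0" --pt "-2.5 -1 -3.5 0" --pt "-3.5 -2 -4 0" --pt "-4.5 -3 -4 0" --pt "-5 -3.5 -4 0" --pt "-5 -3.5 -4 0"

```text
clock: 32.8
position: [0.348, -0.0125, 0.2141]
ee_rot: [-0.0, 1.0, -0.016, 0.001]
contact_force: [-1.0, -0.8, 0.3]
width: 0.0
gripper_force: 0.0
```

```bash
python3 - <<'E'
from h import *
snap('top','t9'); snap('side','s9')
p,R,s=axes(); print(p,loc(p))
for f in ('t9','s9'):
  for l in [(-.102,.09,.122),(-.102,-.09,.122),(.09,-.1,.122),(.09,.1,.122)]:
    u,v=proj(f,[S(l)])[0]; print(f,l,u.round(),v.round(),loc(dep(f,u,v)).round(4))
cv2.imwrite('pics/c9.png',cv2.resize(cv2.imread('pics/t9.png')[180:330,260:460],(800,600),interpolation=cv2.INTER_CUBIC))
E
```

```text
[ 0.3515441  -0.014827    0.21402082] [-0.18936771  0.08761189  0.21402082]
t9 (-0.102, 0.09, 0.122) 299.0 306.0 [-0.102   0.0899  0.1236]
t9 (-0.102, -0.09, 0.122) 380.0 307.0 [-0.102  -0.0899  0.1225]
t9 (0.09, -0.1, 0.122) 385.0 222.0 [ 0.0899 -0.0999  0.1229]
t9 (0.09, 0.1, 0.122) 296.0 220.0 [0.0899 0.1    0.1227]
s9 (-0.102, 0.09, 0.122) 345.0 269.0 [-0.1021  0.0901  0.1222]
s9 (-0.102, -0.09, 0.122) 386.0 228.0 [-0.217   0.1155  0.3748]
s9 (0.09, -0.1, 0.122) 332.0 193.0 [ 0.0906 -0.1008  0.1211]
s9 (0.09, 0.1, 0.122) 284.0 235.0 [0.0907 0.0992 0.1208]
```

View pics/c9.png

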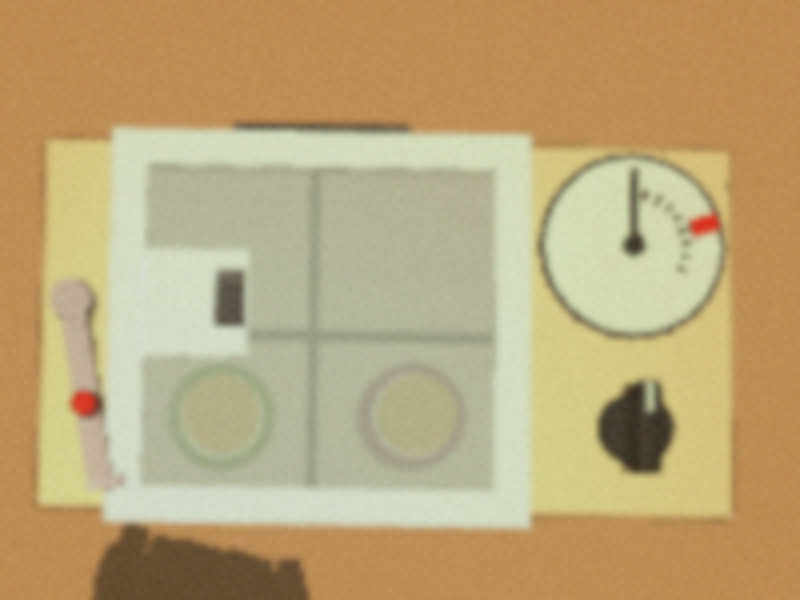

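The lid is shut and flat. The red peg is at crop (86,403), the catch at (230,298). I'll pinch the peg next.

```bash
python3 - <<'E'
from h import *
g=atz('t9',281.5,280.75,.17); print(g,loc(g),cap('t9',(276,288,275,287),.155,.18))
togo([g[0],g[1],.19],-.0346+np.pi/2)
E
```

```text
[0.49351751 0.01854336 0.17      ] [-0.04863409  0.12587518  0.17      ] (array([0.49372356, 0.0214561 , 0.17060103]), array([0.01225651, 0.01276537, 0.02084838]), np.int64(36), array([0.49334305, 0.02166993, 0.16619686]))
[ 5.63 -1.52  0.98] 0.01620061502949318 t 32.9
```

drive_tool --pt "1 -0.3 0 0" --pt "2 -0.6 0 0" --pt "3 -0.9 0 0" --pt "4 -1.2 0 0" --pt "5 -1.5 0 0" --pt "5.6 -1.5 0 0" --pt "5.6 -1.5 0 0" --pt "5.6 -1.5 0 0" --grip 44

```text
clock: 33.57
position: [0.4934, 0.0171, 0.2122]
ee_rot: [0.0, 1.0, -0.017, -0.001]
contact_force: [-0.6, -0.1, 0.3]
width: 0.0441
gripper_force: 0.0
```

```bash
python3 - <<'E'
from h import *
snap('wrist','w10')
togo([.4936,.0195,.133],-.0346+np.pi/2)
z=np.load('pics/w10.npz')['im'].astype(int); m=(z[...,0]>120)&(z[...,1]<50)&(z[...,2]<50)
v,u=np.nonzero(m); print(u.min(),u.max(),v.min(),v.max())
d=[dep('w10',a,b) for a,b in list(zip(u,v))[::5]]; d=np.array(d); d=d[d[:,2]>.15]; print(len(d),d.mean(0),d.min(0),d.max(0))
t=d[d[:,2]>.1675];print(len(t),t.mean(0))
E
```

```text
[ 0.06 -0.1   3.17] -0.0037334208827865564 t 33.6167Traceback (most recent call last):
  File "<stdin>", line 5, in <module>
    return umr_minimum(a, axis, None, out, keepdims, initial, where)
ValueError: zero-size array to reduction operation minimum which has no identity
```

drive_tool --pt "0 -0.1 0.5 0" --pt "0 -0.1 1 0" --pt "0 -0.1 1.5 0" --pt "0 -0.1 2 0" --pt "0 -0.1 2.5 0" --pt "0 -0.1 2.9 0" --pt "0 -0.1 3.1 0" --pt "0 -0.1 3.1 0"

```text
clock: 34.28
position: [0.4908, 0.0202, 0.1345]
ee_rot: [0.0, 1.0, -0.017, -0.001]
contact_force: [-0.2, -0.8, 0.6]
width: 0.0442
gripper_force: 0.0
```

drive_tool --pt "0 0 0 0" --pt "0 0 0 0" --pt "0 0 0 0" --pt "0 0 0 0" --pt "0 0 0 0" --pt "0 0 0 0" --pt "0 0 0 0" --pt "0 0 0 0" --grip 4 --newtons 25

```text
clock: 34.95
position: [0.4926, 0.0203, 0.1362]
ee_rot: [0.0, 1.0, -0.017, 0.001]
contact_force: [0.2, 0.4, 5.9]
width: 0.013
gripper_force: 24.7
```

```bash
python3 - <<'E'
from h import *
p,R,s=axes(); q=loc(p); print(q,p)
th0=np.arctan2(.01-q[0],.138-q[1]); print(th0)
for th in np.linspace(th0,-.03,17):
    t=np.array([.01-.06*np.sin(th),.138-.06*np.cos(th),q[2]]); d=R.T@(S(t)-p)/.025; print(round(th,2),d.round(2))
E
```

```text
[-0.04957735  0.12762393  0.13619129] [0.49263533 0.0203237  0.13619129]
1.3983645120047075
1.4 [ 0.02 -0.    0.  ]
1.31 [0.06 0.21 0.  ]
1.22 [0.13 0.41 0.  ]
1.13 [0.21 0.61 0.  ]
1.04 [0.31 0.8  0.  ]
0.95 [0.43 0.98 0.  ]
0.86 [0.56 1.15 0.  ]
0.77 [0.71 1.3  0.  ]
0.68 [0.87 1.45 0.  ]
0.59 [1.04 1.57 0.  ]
0.51 [1.22 1.69 0.  ]
0.42 [1.41 1.78 0.  ]
0.33 [1.61 1.86 0.  ]
0.24 [1.82 1.92 0.  ]
0.15 [2.03 1.96 0.  ]
0.06 [2.24 1.98 0.  ]
-0.03 [2.45 1.98 0.  ]
```

drive_tool --pt "0.04 0.1 -0.06 0" --pt "0.06 0.21 -0.06 0" --pt "0.1 0.32 -0.06 0" --pt "0.13 0.41 -0.06 0" --pt "0.21 0.61 -0.06 0" --pt "0.31 0.8 -0.06 0" --pt "0.43 0.98 -0.06 0" --pt "0.56 1.15 -0.06 0"

```text
clock: 35.62
position: [0.503, -0.0089, 0.1363]
ee_rot: [-0.0, 1.0, -0.017, -0.002]
contact_force: [-5.7, 1.8, 0.3]
width: 0.0134
gripper_force: 25.4
```

drive_tool --pt "0.15 0.15 0 0" --pt "0.31 0.3 0 0" --pt "0.48 0.42 0 0" --pt "0.66 0.54 0 0" --pt "0.85 0.63 0 0" --pt "1.05 0.71 0 0" --pt "1.26 0.77 0 0" --pt "1.47 0.81 0 0"

```text
clock: 36.28
position: [0.5408, -0.0298, 0.1366]
ee_rot: [-0.001, 1.0, -0.017, -0.001]
contact_force: [-3.0, 5.8, -0.2]
width: 0.0132
gripper_force: 25.1
```

drive_tool --pt "0.1 0.02 0 0" --pt "0.2 0.02 0 0" --pt "0.3 0.02 0 0" --pt "0.4 0.02 0 0" --pt "0.45 0.02 0 0" --pt "0.5 0.02 0 0" --pt "0.5 0.02 0 0" --pt "0.5 0.02 0 0"

```text
clock: 36.95
position: [0.5495, -0.0307, 0.1365]
ee_rot: [-0.001, 1.0, -0.017, -0.005]
contact_force: [-10.8, 4.6, 4.9]
width: 0.0132
gripper_force: 25.7
```

```bash
python3 - <<'E'
from h import *
p,R,s=axes(); q=loc(p); print(q,p,np.arctan2(.01-q[0],.138-q[1]))
E
```

```text
[0.00903588 0.07860234 0.13648159] [ 0.54951709 -0.03069681  0.13648159] 0.016230229297172168
```

drive_tool --pt "0 0 0 0" --pt "0 0 0 0" --pt "0 0 0 0" --pt "0 0 -0.5 0" --pt "0 0 -1 0" --pt "0 0 -1.8 0" --pt "0 0 -2.5 0" --pt "0 0 -2.5 0" --grip 26

```text
clock: 37.62
position: [0.5573, -0.0325, 0.2036]
ee_rot: [0.001, 1.0, -0.017, 0.005]
contact_force: [0.5, -0.4, 0.1]
width: 0.0259
gripper_force: 0.0
```

drive_tool --pt "-1 0 0 0" --pt "-2 0 0 0" --pt "-2 0 0 0" --pt "-2 0 0.7 0" --pt "-2 0 1.5 0" --pt "-2 0 2.2 0" --pt "-2 0 2.4 0" --pt "-2 0 2.4 0" --grip 0

```text
clock: 38.28
position: [0.5031, -0.0297, 0.1379]
ee_rot: [-0.0, 1.0, -0.017, -0.001]
contact_force: [0.4, 0.0, 0.6]
width: 0.0001
gripper_force: 0.0
```

drive_tool --pt "0.3 0 0 0" --pt "0.6 0 0 0" --pt "0.9 0 0 0" --pt "1.2 0 0 0" --pt "1.4 0 0 0" --pt "1.6 0 0 0" --pt "1.6 0 0 0" --pt "1.6 0 0 0"

```text
clock: 38.95
position: [0.5337, -0.0305, 0.1395]
ee_rot: [0.0, 1.0, -0.016, -0.011]
contact_force: [-21.4, -0.8, 15.9]
width: 0.0003
gripper_force: 11.1
```

```bash
python3 - <<'E'
from h import *
p,R,s=axes(); q=loc(p); print(q,p,s['contact_force'])
E
```

```text
[-0.00673019  0.07823133  0.13946123] [ 0.53374763 -0.03052202  0.13946123] [-21.36120676  -0.8001938   15.91676575]
```

The contact geometry shows the peg at angle ≈0, pressed on its stop with 21 N. I'll retreat and go to the knob, turning the wrist half a turn back so that a single grip covers the whole knob turn.

drive_tool --pt "-0.5 0 0 0" --pt "-0.8 0 -0.5 0" --pt "-0.8 0 -1.5 -1" --pt "-0.8 0 -2.5 -2.2" --pt "-0.8 0 -3.5 -3.4" --pt "-0.8 0 -4.5 -4.5" --pt "-0.8 0 -4.5 -5.6" --pt "-0.8 0 -4.5 -6.8"

```text
clock: 39.62
position: [0.5261, -0.0305, 0.2558]
ee_rot: [0.002, 0.942, 0.335, 0.003]
contact_force: [-0.4, 0.7, -1.0]
width: 0.0
gripper_force: 0.0
```

drive_tool --pt "0 0 0 -1.1" --pt "0 0 0 -2.2" --pt "0 0 0 -3.3" --pt "0 0 0 -4.4" --pt "0 0 0 -5.5" --pt "0 0 0 -6.6" --pt "0 0 0 -7.7" --pt "0 0 0 -8.8"

```text
clock: 40.28
position: [0.5249, -0.0303, 0.2535]
ee_rot: [0.001, 0.695, 0.719, 0.001]
contact_force: [-0.2, -0.3, -0.4]
width: 0.0001
gripper_force: 0.0
```

drive_tool --pt "0 0 0 -1.1" --pt "0 0 0 -2.2" --pt "0 0 0 -3.3" --pt "0 0 0 -4.4" --pt "0 0 0 -5.5" --pt "0 0 0 -6.6" --pt "0 0 0 -7.7" --pt "0 0 0 -8.8" --grip 40

```text
clock: 40.95
position: [0.5249, -0.0303, 0.2535]
ee_rot: [0.002, 0.303, 0.953, 0.0]
contact_force: [0.4, 0.6, -0.5]
width: 0.0404
gripper_force: 0.0
```

drive_tool --pt "0 0 0 -1.1" --pt "0 0 0 -2.2" --pt "0 0 0 -3.3" --pt "0 0 0 -4.4" --pt "0 0 0 -5.5" --pt "0 0 0 -5.6" --pt "0 0 0 -5.6" --pt "0 0 0 -5.6"

```text
clock: 41.62
position: [0.5242, -0.0302, 0.2526]
ee_rot: [0.001, 0.019, 1.0, -0.0]
contact_force: [0.0, 0.0, 0.1]
width: 0.04
gripper_force: 0.0
```

```bash
python3 - <<'E'
from h import *
snap('top','t11')
k=S([-.056,-.178,.148]); print(get_state()['qpos'],axes()[1].round(3).tolist(),k,atz('t9',419.25,286.75,.14), cap('t9',(405,435,272,302),.145,.17))
togo([k[0],k[1],.2],-.0346+np.pi/2)
E
```

```text
[-1.90186175e-01  1.86807709e-01  1.56794955e+00 -5.44248894e-05
  1.38579318e+00 -1.72421509e+00] [[-0.999, 0.037, 0.001], [0.037, 0.999, -0.0], [-0.001, -0.0, -1.0]] [ 0.47564057 -0.28489493  0.148     ] [ 0.47584977 -0.28089042  0.14      ] (array([ 0.47568556, -0.28141844,  0.1565569 ]), array([0.0497623 , 0.01432216, 0.01632901]), np.int64(164), array([ 0.47590701, -0.28164302,  0.15434182]))
[  1.56 -10.25   2.1 ] -0.02060296044320791 t 41.6667
```

drive_tool --pt "0.2 -1.3 0 0" --pt "0.4 -2.6 0.3 0" --pt "0.6 -3.9 0.6 0" --pt "0.8 -5.2 0.9 0" --pt "1 -6.5 1.2 0" --pt "1.2 -7.8 1.5 0" --pt "1.4 -9.1 1.8 0" --pt "1.55 -10.15 2.1 0"

```text
clock: 42.33
position: [0.4756, -0.2849, 0.1994]
ee_rot: [0.0, 0.019, 1.0, -0.001]
contact_force: [0.7, -0.4, -0.8]
width: 0.0401
gripper_force: 0.0
```

drive_tool --pt "0 0 0 0" --pt "0 0 0 0" --pt "0 0 0.5 0" --pt "0 0 1.2 0" --pt "0 0 1.9 0" --pt "0 0 2.5 0" --pt "0 0 2.9 0" --pt "0 0 3 0"

```text
clock: 43.0
position: [0.4755, -0.2808, 0.1231]
ee_rot: [-0.001, 0.017, 1.0, 0.001]
contact_force: [-1.3, -0.2, -0.2]
width: 0.0401
gripper_force: 0.0
```

```bash
python3 - <<'E'
from h import *
togo([.4757,-.283,.124],-.0346+np.pi/2); print(axes()[0],get_state()['contact_force'])
E
```

```text
[-0.01 -0.09 -0.04] 0.0035065096048527995 t 43.0
[ 0.47551784 -0.28075228  0.12312948] [-1.31254155 -0.19040992 -0.24740955]
```

Close on the bar.

drive_tool --pt "0 -0.05 0 0" --pt "0 -0.05 0 0" --pt "0 -0.05 0 0" --pt "0 -0.05 0 0" --pt "0 -0.05 0 0" --pt "0 -0.05 0 0" --pt "0 -0.05 0 0" --pt "0 -0.05 0 0" --grip 4 --newtons 25

```text
clock: 43.67
position: [0.4767, -0.2841, 0.1254]
ee_rot: [0.001, 0.018, 1.0, -0.001]
contact_force: [0.5, -0.5, 5.8]
width: 0.0141
gripper_force: 30.0
```

```bash
python3 - <<'E'
from h import *
p,R,s=axes();print(p,s['contact_force'],s['moment'],s['width'],s['qpos'][5])
# mark angle refined by red centroid and dial ellipse
z=np.load('pics/t9.npz');im=z['im'].astype(int); m=(im[...,0]>140)&(im[...,1]<90)&(im[...,2]<90); m[:,:400]=0;m[:,460:]=0
v,u=np.nonzero(m); mk=atz('t9',u.mean(),v.mean(),.111)
w=((im.min(2)>120)&(im[...,2]>150)).astype(np.uint8); w[:,:393]=0; w[:,450:]=0; w[:212]=0;w[270:]=0
n,l,st,c=cv2.connectedComponentsWithStats(w); i=1+np.argmax(st[1:,4]); cn=max(cv2.findContours((l==i).astype(np.uint8),0,2)[0],key=len); e=cv2.minEnclosingCircle(cn)
print('circ',e,'hub pix',260+634/4,180+244/4)
for c0 in (e[0],(418.5,241)):
  dc=atz('t9',*c0,.111); d=mk-dc; print(u.mean(),v.mean(),np.linalg.norm(d),-.0346-np.arctan2(d[1],d[0]))
E
```

```text
[ 0.47674194 -0.28407445  0.12544376] [ 0.519141  -0.4718464  5.8085724] [ 0.14742804 -0.09096557 -0.06978241] 0.014108067359094433 -2.198804917860648
circ ((417.5946044921875, 241.21621704101562), 21.595767974853516) hub pix 418.5 241.0
436.0 235.68421052631578 0.04399246842970787 1.263380524946738
436.0 235.68421052631578 0.041870994362359845 1.260478037802137
```

drive_tool --pt "0 0 0 0.7" --pt "0 0 0 1.8" --pt "0 0 0 2.9" --pt "0 0 0 4" --pt "0 0 0 5.1" --pt "0 0 0 6.2" --pt "0 0 0 7.3" --pt "0 0 0 8.4"

```text
clock: 44.33
position: [0.4765, -0.2845, 0.1255]
ee_rot: [0.001, 0.444, 0.896, -0.001]
contact_force: [0.2, 0.4, 6.3]
width: 0.0134
gripper_force: 30.1
```

drive_tool --pt "0 0 0 1.1" --pt "0 0 0 2.2" --pt "0 0 0 3.3" --pt "0 0 0 4.4" --pt "0 0 0 5.5" --pt "0 0 0 6.6" --pt "0 0 0 7.7" --pt "0 0 0 8.8"

```text
clock: 45.0
position: [0.476, -0.2846, 0.1254]
ee_rot: [0.001, 0.796, 0.605, -0.0]
contact_force: [-0.3, -1.0, 6.5]
width: 0.0139
gripper_force: 30.2
```

drive_tool --pt "0 0 0 1.1" --pt "0 0 0 2.2" --pt "0 0 0 3.3" --pt "0 0 0 4.4" --pt "0 0 0 5.5" --pt "0 0 0 6.6" --pt "0 0 0 7.7" --pt "0 0 0 8.8"

```text
clock: 45.67
position: [0.4756, -0.2843, 0.1254]
ee_rot: [0.001, 0.982, 0.188, -0.0]
contact_force: [-1.6, 0.2, 6.7]
width: 0.0137
gripper_force: 30.3
```

drive_tool --pt "0 0 0 1.1" --pt "0 0 0 2.2" --pt "0 0 0 3.3" --pt "0 0 0 4.4" --pt "0 0 0 5.5" --pt "0 0 0 6.6" --pt "0 0 0 7.7" --pt "0 0 0 8.8"

```text
clock: 46.33
position: [0.4757, -0.2838, 0.1254]
ee_rot: [0.0, 0.963, -0.268, 0.0]
contact_force: [-1.1, 2.1, 7.5]
width: 0.0137
gripper_force: 30.4
```

drive_tool --pt "0 0 0 0.7" --pt "0 0 0 1.4" --pt "0 0 0 1.4" --pt "0 0 0 1.4" --pt "0 0 0 1.4" --pt "0 0 0 1.4" --pt "0 0 0 1.4" --pt "0 0 0 1.4"

```text
clock: 47.0
position: [0.4757, -0.2837, 0.1254]
ee_rot: [0.0, 0.942, -0.335, -0.0]
contact_force: [-0.7, 0.3, 6.9]
width: 0.0134
gripper_force: 30.4
```

```bash
python3 - <<'E'
from h import *
p,R,s=axes();print(p,s['contact_force'],s['width'],s['qpos'][5], 'turned',np.arctan2(R[1,1],R[0,1]))
snap('wrist','w12'); snap('top','t12')
a=cv2.resize(cv2.imread('pics/t12.png')[180:330,260:460],(533,400),interpolation=cv2.INTER_CUBIC); b=cv2.imread('pics/w12.png')
cv2.imwrite('pics/c12.png',np.hstack([a[:,:400],a[:,133:]]) if 0 else cv2.resize(np.hstack([a,cv2.resize(b,(533,400))]),(800,300)))
E
```

```text
[ 0.47569656 -0.28369404  0.12540996] [-0.72541969  0.29928002  6.86107725] 0.013432670746895463 1.5919980661728126 turned -2.254879742769488
```

View pics/c12.png

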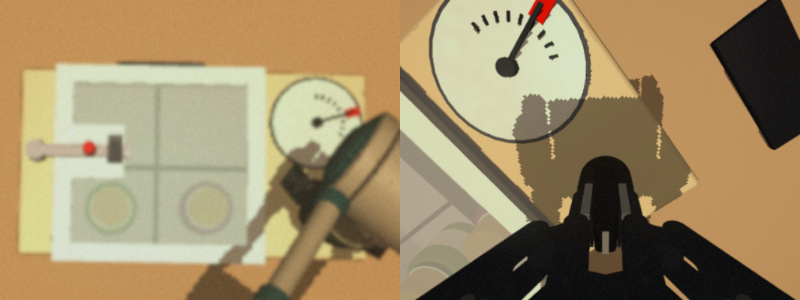

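The needle lies on the red mark, with its tip at (541,9) in the right image, and the hook lies across the lid in its catch. I'll check numerically, release and retreat.

```bash
python3 - <<'E'
from h import *
z=np.load('pics/w12.npz');im=z['im'].astype(int)
m=(im[...,0]>150)&(im[...,1]<80)&(im[...,2]<80); m[:,330:]=0; m[80:]=0; v,u=np.nonzero(m)
k=(im.max(2)<70); k[:,:130]=0;k[:,300:]=0;k[130:]=0
n,l,st,c=cv2.connectedComponentsWithStats(k.astype(np.uint8)); i=l[107,171]; vv,uu=np.nonzero(l==i); print(st[i])
P=lambda u,v,h:loc(atz('w12',u,v,h))
R_=np.array([P(a,b,.111) for a,b in zip(u,v)]); N=np.array([P(a,b,.114) for a,b in zip(uu,vv)])
hub=P(171,107,.114); r=np.hypot(*(N-hub)[:,:2].T); t=N[r>.015]; 
# dial centre estimate
A=lambda q:-np.arctan2(q[:,1]-hub[1],q[:,0]-hub[0])
print(hub,len(R_),'mark',A(R_).mean(),A(R_).min(),A(R_).max(),'needle',A(t).mean(),len(t),r.max())
E
```

```text
[ 154    2   75  121 1829]
[ 0.04839389 -0.17761601  0.114     ] 672 mark 1.3000554175907144 1.128472342568353 1.4082584476901243 needle 1.2543503392909343 741 0.04347416564611238
```

drive_tool --pt "0 0 0 0" --pt "0 0 0 0" --pt "0 0 0 0" --pt "0 0 0 0" --pt "0 0 -0.5 0" --pt "0 0 -1.5 0" --pt "0 0 -2.5 0" --pt "0 0 -3.5 0" --grip 36

```text
clock: 47.77
position: [0.4756, -0.2834, 0.2123]
ee_rot: [-0.0, 0.942, -0.335, -0.001]
contact_force: [0.4, 0.3, 0.1]
width: 0.0362
gripper_force: 0.0
```

drive_tool --pt "0 0 -1 0" --pt "0 0 -2 0" --pt "-0.5 0.5 -2.5 0" --pt "-1 1 -3 0" --pt "-1.5 1.5 -3 0" --pt "-2 2 -3 0" --pt "-2 2 -3 0" --pt "-2 2 -3 0"

```text
clock: 48.43
position: [0.4053, -0.2908, 0.287]
ee_rot: [-0.0, 0.942, -0.336, 0.0]
contact_force: [0.1, -0.1, 0.7]
width: 0.036
gripper_force: 0.0
```

```bash
python3 - <<'E'
from h import *
print(axes()[0])
snap('wrist','w13'); snap('top','t13'); snap('side','s13')
a=cv2.resize(cv2.imread('pics/s13.png')[120:320,240:440],(400,400),interpolation=cv2.INTER_CUBIC); b=cv2.resize(cv2.imread('pics/t13.png')[180:330,260:460],(400,400),interpolation=cv2.INTER_CUBIC)
cv2.imwrite('pics/c13.png',np.hstack([a,b]))
E
```

```text
[ 0.40530615 -0.29084712  0.2869842 ]
```

View pics/c13.png

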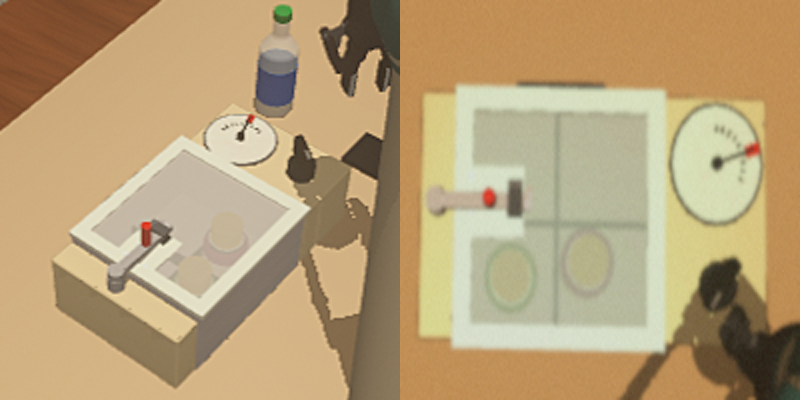

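The hook is in the catch, the lid is shut, both jars are upright and the needle is at 1.254 against the mark at about 1.267. I'll hand the job in.

```bash
python3 - <<'E'
from h import *
print(order.sign_off())
E
```

```text
the job is handed in; nothing more can be done
None
```

The job is handed in. The two jars present stand upright in the front cells, the lid is shut, the hook is home in its catch, and the needle is on the red mark (1.254 against about 1.267 rad); the bottle, phone and mug were not touched.

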